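Run test balls through a slide-gate feed hopper

ROBOT

A 6-joint arm with a two-finger parallel gripper is mounted at the origin on the work surface. World frame = base frame: x ahead of the robot, y to its left, z up, the work surface at z = 0. Lengths are in mm, angles in rad, forces in N, time in s.
With the tool pointing down it reaches from about 350 to 925 mm from the base axis. Payload 6.4 kg.
Tool frame: the origin (TCP) lies at the very end of the fingers, on their centre line; the grasp point (between the pads) lies behind it (ctrl.pinch_z is the z of the grasp point in the tool frame, in mm); z points along the fingers, x is the direction in which the jaws open and shut, and the axes are right-handed (so a half turn about z gives the same grasp; the last joint's range is limited). The gripper opens to 94 mm and grips with 3 to 60 N. Pads are 16 mm wide; open, the fingers measure 119 mm over their backs; the gripper's body (75 mm by 177 mm) begins 78 mm behind the grasp point.
Start: joints at [-1.424, 0.245, 1.558, -0, 1.339, -0.174], TCP at [204.967, -616.849, 205.455] pointing down, gripper open.
Joint ranges: [-3.13, 3.13], [-1.02, 2.26], [0.13, 2.54], [-0.95, 4.09], [0.21, 2.88], [-2.74, 2.74]. Speed limits (rad/s): [2.57, 2.57, 3.14, 3.14, 3.14, 3.14].

INTERFACE

Orientations are given as a rotation vector (axis times angle).
In Python, from bench import ctrl gives the robot as it stands. The module is installed in compiled form; this text tells all that it offers.
- The arm moves only by the tool move_arm, never from a script. Its argument "moves" is a list of rows, each an object with "rotation": the turn, a rotation vector about the world's x, y, z in rad, a list of three; "offset": the shift along the world's x, y, z in mm, a list of three; "grip": the gripper's target within -1 to 1 (fully open at 1, half-way at 0, shut at -1). In form: [{"rotation": [ax, ay, az], "offset": [x, y, z], "grip": grip}, ...]. A call has 1 to 12 rows; each row is the pose to reach, as a shift and turn from the pose measured when the call began; what a row does not reach only later rows make up. A row lasts 1/12 s, in which the tool goes at most 41.7 mm and 7.16 degrees, less where a joint would pass 70% of its speed; a pose out of reach is approached as far as the arm can. A call with a gripper value outside its range is refused whole. The fingers move at their own pace and stop on an object; the grip force is fixed at half the most. Time passes only in rows, so rows that repeat a pose let the fingers close. It gives the time, the measured TCP pose, the force and the opening at its end, in the units of the state.
- ctrl.get_state(): the state, without advancing time (a new reading comes with each control period).
- ctrl.camera(name): name is "scene" or "top" or "wrist"; returns the picture (384x512x3 uint8, red, green, blue); there is no depth.
- ctrl.calibration(name): a dict with "camera_matrix" (3x3 intrinsics, pixels), "R" (3x3) and "t" (3): a world point X has camera coordinates R X + t. Camera axes: x right, y down, z forward; pixel columns grow to the right and rows downward; lengths in mm; the calibration is good to about 2 mm. The wrist camera is an equidistant fisheye: a pixel r from the principal point sees the ray r / f radians off the axis. A picture is of the moment at which its call begins: read the wrist's pose just before it. calibration takes no time and is no camera call; for the wrist camera it gives the pose at the moment of the call.
- ctrl.job_done(): hands the job in, once; it reports no verdict.
Trained networks look in the newest picture that a camera, given by its name, has taken for a name from the list of things; names that differ only in an ending like _2 or _b are one class to them, and where a whole thing is asked for, a point or a joint stands for the part that bears it (a point fixed in the world has none). Each returns a list of dicts, best first, with "p" (0 to 1); they miss things now and then, are a little off and sometimes report something else, mostly with a low value. They report only what shows in the picture. A call takes as long as a camera call.
- ctrl.look_for(camera, name): "at" ([x, y, z] in mm, in world coordinates, good to about 4 mm: the middle of the surface that is visible of it).
- ctrl.cut_out(camera, name): "pixels" (384x512 bool, what is visible of it).
- ctrl.landmark_of(camera, name): "at" ([x, y, z] in mm, in world coordinates, good to about 4 mm: a listed point, or the origin of a listed thing).
The state is a dict: "clock": time; "joint_pos": joint angles; "dq": joint speeds; "joint_efforts": joint torques, N m; "tool_pos": TCP position; "ee_rot": TCP orientation; "contact_force": force on the tool from outside, world axes, zero at the start; "wrist_torque": the same for the moment, N m; "gripper_width": finger opening in mm.
Only numpy, scipy, OpenCV 4.12 (cv2) and the standard library are available. Lean on these libraries where they do the work, as an engineer would, in place of code of your own. Each camera call takes 0.05 s, during which the arm holds its last target.

TASK

Run a feed test: set the round-bottomed cup level in the ring at the foot of the chute, put every loose ball from the mat into the empty far bay of the hopper with its gate still shut, then pull the gate out only as far as its white line so that the balls run into the cup while the two spares stay in the near bay. Push the gate fully shut, then carry the cup with the balls to the brass ring of the stand and leave it sitting there level and centred. If a ball gets away after the gate has been opened, just put it in the cup; do not disturb the other things on the bench.

Things in the scene. Friction and masses are not known exactly. Their poses are not given: they have to be found in the camera images.
- feeder: feed hopper fixed to the bench: pedestal 96 (x) by 64 mm (y) on a base plate 8 mm thick (x -58 to 66, y -182 to 44 mm), with an aluminium hopper, bottom slide gate and chute. Origin at bench level under the hopper; own +x points away from the gate handle, chute along own -y, z up; turned up to 15 degrees about z. Top 242 mm above the bench
- dose_bay (a point): centre of the far bay (test bay, empty at the start), on the gate's upper face 181 mm above the bench, at x 21, y 0 in the feeder's frame, axes as the feeder's. Inside x 0 to 42, y -23 to 23 mm; 4 mm divider on the handle side, 242 mm high; other walls flare from 212 mm up
- bay_mouth (a point): centre of the open mouth of the far (test) bay, level with the hopper's top, 242 mm above the bench, at x 29, y 0 in the feeder's frame, axes as the feeder's. The flared mouth is 62 mm (x) by 86 mm (y); a ball let go just above this point drops onto the gate
- chute_lip (a point): middle of the chute's lower lip, 96 mm above the bench, 35 mm short of the feed ring's axis. The chute, 42 mm wide inside with sides 14 mm high, climbs from here at 23 degrees along the feeder's +y to under the far bay
- reserve_bay (a point): centre of the near (handle-side) reserve bay, on the gate's upper face, 181 mm above the bench, at x -21, y 0 in the feeder's frame, axes as the feeder's. Inside x -38 to -4, y -23 to 23 mm in the feeder's frame; holds two spare balls
- gate (a joint): how far the steel gate under both bays is pulled out (m): 0 shut, as at the start; grows along the feeder's -x; end stop 0.085. Stays where left, about 3 N friction. From about 0.025 balls of the far bay fall; at 0.044 that bay is wholly open, the near one still closed, and the gate's white line is at the hopper's near wall; beyond 0.054 the spares fall
- gate_handle (a point): grip point of the gate's upright black handle, a block 12 mm thick (feeder's x) by 30 mm wide (y), from 180 to 226 mm above the bench; this point is on its centre line at 205 mm. Gate shut: at x -98, y 0 mm in the feeder's frame, 56 mm from the hopper's near wall; moves with the gate
- feed_ring (a point): centre of the top edge of the feed ring, the round steel support at the chute's foot: bore 44, outside 66 mm, top 34 mm above the bench; at x 21, y -140 mm in the feeder's frame, axes as the feeder's. A cup seated in it has its underside about 8 mm below this point; the chute lip is then 5 mm beside the cup and about 10 mm above its rim
- stand: the cup stand, fixed to the bench well to the right of the feeder: a black plate 90 by 90 by 6 mm with a brass ring on it. Origin at bench level under the ring's axis
- stand_ring (a point): centre of the top edge of the stand's ring: bore 44 mm, outside 66 mm, top 26 mm above the bench. A cup seated upright in it has its underside about 8 mm below this point
- cup: loose steel cup with a weighted round bottom, 60 mm outside diameter, 60 mm high, about 0.3 kg; the lower half is a 30 mm hemisphere with a flat only 10 mm across, the upper half (from 30 mm up) is a straight cylinder; wall 4 mm, inside 52 mm across, round inside too, inner floor at 12 mm. Origin at the centre of its underside, own z up through the mouth. Starts standing empty on the mat
- ball1: loose steel test ball, 20 mm diameter, 33 g, on the mat; origin at its centre (10 mm above the mat at the start). May be absent (None). Rolls only a little way when let go on the level
- ball2: loose steel test ball, 20 mm diameter, 33 g, on the mat; origin at its centre (10 mm above the mat at the start). May be absent (None). Rolls only a little way when let go on the level
- ball3: loose steel test ball, 20 mm diameter, 33 g, on the mat; origin at its centre (10 mm above the mat at the start). May be absent (None). Rolls only a little way when let go on the level
- ball4: loose steel test ball, 20 mm diameter, 33 g, on the mat; origin at its centre (10 mm above the mat at the start). May be absent (None). Rolls only a little way when let go on the level
- ball5: loose steel test ball, 20 mm diameter, 33 g, on the mat; origin at its centre (10 mm above the mat at the start). May be absent (None). Rolls only a little way when let go on the level
- spare1: spare steel ball, 20 mm diameter, in the reserve bay of the hopper, to stay there; origin at its centre
- spare2: spare steel ball, 20 mm diameter, in the reserve bay of the hopper, to stay there; origin at its centre
- meter_head: chrome meter head, 62 by 95 by 143 mm, standing on the mat, not part of the job; origin under its centre
- spring_case: round steel mainspring case, 72 mm across, 36 mm high, lying on the mat, not part of the job; origin under its centre
- window_frame: orange plastic window frame, 100 by 130 by 10 mm, lying on the mat, not part of the job; origin under its centre
- coin_tester: cream coin tester, 170 by 210 by 145 mm, fixed at the left of the bench, not part of the job; origin under its centre

How it is judged:
By the outcome, as a careful person would: the job done as asked, in the order asked, and still so for the second after the job is handed in, with the robot touching nothing.
Of ball1, ball2, ball3, ball4, ball5 only 3 to 5 are there at a start; the rules pass over those that are not, and their reading is None.
At some moment in a run one of ball1, ball2, ball3, ball4, ball5 may be knocked a few centimetres aside while the robot is not near it.
Once in a run the grip may slacken for a moment while it holds something.
It also fails if it takes over 210 s, if anything falls off the work surface, if the arm or the gripper's body presses on something with over 40 N, if the wrist force passes 120 N, or if a joint passes its speed limit or range.

## Working session

There is one attempt and no reset: what is moved stays moved. The work goes in short steps, Python scripts to look and compute and a tool call to move; the robot and the scene stay as the last step left them, time stands still between calls to the robot, and variables do not carry over. Pictures are saved under pics/ and viewed, and the job is handed in when it is done.

Besides the shell and the picture viewer there is one more tool, called after "Emit:" as name([rows], argument=value, ...), one row to a line, values as JSON. move_arm: Moves the arm, as the interface text tells. Its arguments: {"type":"object","properties":{"moves":{"type":"array","items":{"type":"object","properties":{"rotation":{"type":"array","items":{"type":"number"}},"offset":{"type":"array","items":{"type":"number"}},"grip":{"type":"number"}}}}},"required":["moves"]}

```bash
mkdir -p pics; ls; cat > h.py <<'E'
from bench import ctrl
import numpy as np, cv2
from scipy.spatial.transform import Rotation as R
np.set_printoptions(precision=1,suppress=True)
def snap(cam,fn,s=1.5):
    im=ctrl.camera(cam); cv2.imwrite('pics/'+fn,cv2.resize(im[:,:,::-1],None,fx=s,fy=s)); return im
def proj(cam,X):
    c=ctrl.calibration(cam);K=np.array(c['camera_matrix']);p=np.array(c['R'])@np.array(X,float)+np.array(c['t'])
    if cam=='wrist':
        r=np.hypot(p[0],p[1]);th=np.arctan2(r,p[2]);return np.array([K[0,2]+K[0,0]*th*p[0]/r,K[1,2]+K[1,1]*th*p[1]/r])
    q=K@p;return q[:2]/q[2]
def back(cam,uv,z,c=None):
    c=c or ctrl.calibration(cam);K=np.array(c['camera_matrix']);Rm=np.array(c['R']);t=np.array(c['t'])
    x=(uv[0]-K[0,2])/K[0,0];y=(uv[1]-K[1,2])/K[1,1]
    if cam=='wrist':
        th=np.hypot(x,y);d=np.array([x/th*np.sin(th),y/th*np.sin(th),np.cos(th)]) if th>1e-9 else np.array([0,0,1.])
    else: d=np.array([x,y,1.])
    o=-Rm.T@t;d=Rm.T@d
    return o+d*(z-o[2])/d[2]
def st():
    s=ctrl.get_state();print('t',round(s['clock'],2),'tcp',np.array(s['tool_pos']),'rot',np.round(s['ee_rot'],3),'F',np.array(s['contact_force']),'w',round(s['gripper_width'],1));return s
E
python3 - <<'E'
from h import *
s=st();print(ctrl.pinch_z, np.round(s['joint_pos'],3))
for c in('scene','top','wrist'):
    snap(c,c+'0.png')
    print(c,ctrl.calibration(c))
for c in('scene','top'):
  for n in ['feeder','dose_bay','bay_mouth','chute_lip','gate_handle','feed_ring','stand_ring','cup','ball1','spare1','meter_head','spring_case','window_frame','coin_tester']:
    print(c,n,[(round(d['p'],2),np.array(d['at'])) for d in ctrl.landmark_of(c,n)][:6])
E
```

```text
pics
t 0.0 tcp [ 204.9 -616.2  204.4] rot [-2.5  1.8  0. ] F [-0.7  0.2  0.5] w 94.1
-18.8 [-1.4  0.2  1.6 -0.   1.3 -0.2]
scene {'camera_matrix': array([[425.4,   0. , 252.9],
       [  0. , 425.4, 189.2],
       [  0. ,   0. ,   1. ]]), 'R': array([[-0.2,  1. , -0. ],
       [ 0.7,  0.2, -0.7],
       [-0.7, -0.1, -0.7]]), 't': array([  37.1, -241.2, 1686. ])}
top {'camera_matrix': array([[485.5,   0. , 247.1],
       [  0. , 485.5, 195.8],
       [  0. ,   0. ,   1. ]]), 'R': array([[ 0. , -1. , -0. ],
       [-1. , -0. , -0.1],
       [ 0.1,  0. , -1. ]]), 't': array([  69. ,  514.2, 1905.7])}
wrist {'camera_matrix': array([[297.3,   0. , 261.2],
       [  0. , 297.3, 192.7],
       [  0. ,   0. ,   1. ]]), 'R': array([[ 0.3, -0.9, -0. ],
       [-0.9, -0.3,  0.3],
       [-0.3, -0.1, -1. ]]), 't': array([-649.3,  -28.9,  391.9])}
scene feeder [(0.77, array([588.5, 228.7,  -0.7]))]
scene dose_bay [(0.94, array([609.3, 223.7, 184.5]))]
scene bay_mouth [(0.75, array([618.6, 221.3, 244.1])), (0.32, array([613.7, 224.6, 181.1]))]
scene chute_lip [(0.79, array([589.8, 117.9,  90.4])),
[... 1160 characters left out ...]
80.2, -358.4,    0.3]))]
top feed_ring [(0.84, array([578.2,  87.2,  35.8])), (0.66, array([569.4, 221.2, 190.5])), (0.21, array([567. , 244.2, 188.7]))]
top stand_ring [(0.62, array([ 478.2, -359.9,   27.3]))]
top cup [(0.59, array([ 638.6, -183.6,   -5.1]))]
top ball1 [(0.71, array([561.9, 522.2,   0. ]))]
top spare1 [(0.67, array([ 482.1, -359.3,   28. ])), (0.55, array([569.7, 223.1, 190.4])), (0.42, array([568.9, 242.1, 188.2]))]
top meter_head [(0.81, array([325.9, 392.5,  -1. ]))]
top spring_case [(0.6, array([ 681. , -369.4,   -0.3]))]
top window_frame [(0.9, array([ 318. , -365.8,   -0.4]))]
top coin_tester [(0.76, array([561.4, 521.4,   3.1])), (0.74, array([490.6, 246.2, 205.4]))]
```

View pics/scene0.png

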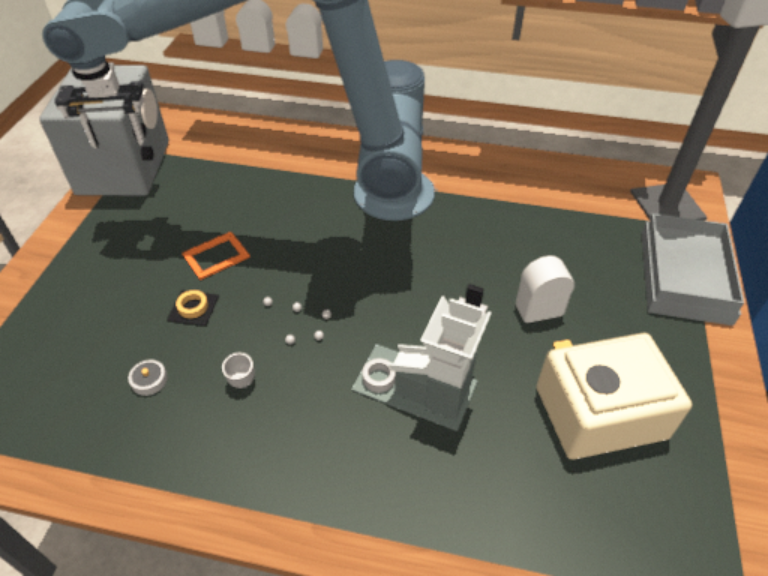

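View pics/top0.png

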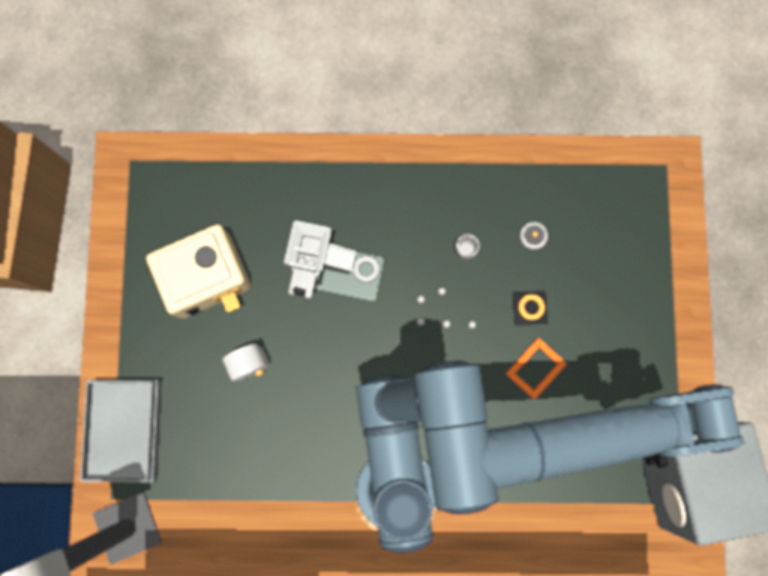

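View pics/wrist0.png

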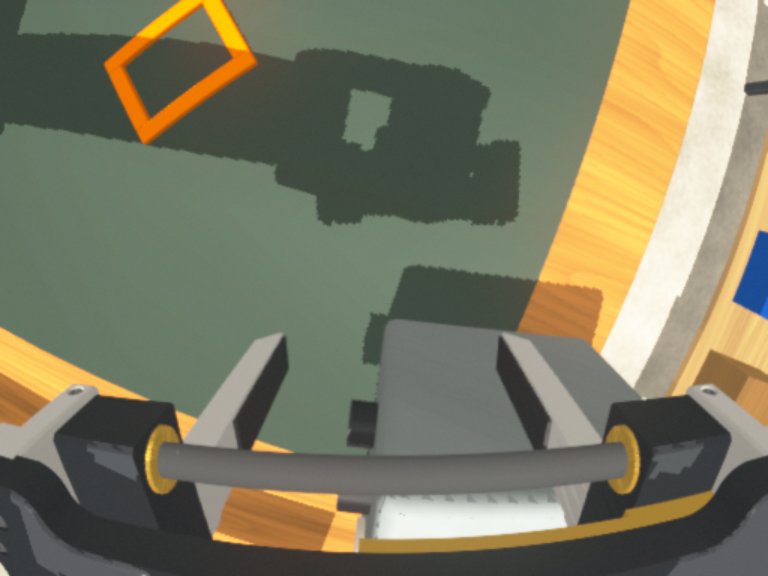

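```bash
python3 - <<'E'
from h import *
s=st();Rt=R.from_rotvec(s['ee_rot']).as_matrix();print(np.round(s['ee_rot'],3));print(np.round(Rt,3))
c=ctrl.calibration('wrist');Rc=np.array(c['R']);o=-Rc.T@c['t'];print('cam pos tool',Rt.T@(o-np.array(s['tool_pos'])),'cam axis tool',np.round(Rt.T@Rc[2],2))
# feeder fit from landmarks
P=dict(dose_bay=(21,0),bay_mouth=(29,0),gate_handle=(-98,0),feed_ring=(21,-140),feeder=(0,0),chute_lip=(21,-105))
A=[];B=[];N=[]
for cam in('scene','top'):
  ctrl.camera(cam)
  for n,p in P.items():
    d=ctrl.landmark_of(cam,n)
    if d: A.append(p);B.append(d[0]['at'][:2]);N.append(cam+n)
A=np.array(A,float);B=np.array(B)
ca,cb=A.mean(0),B.mean(0)
H=(A-ca).T@(B-cb);th=np.arctan2(H[0,1]-H[1,0],H[0,0]+H[1,1])
Rf=np.array([[np.cos(th),-np.sin(th)],[np.sin(th),np.cos(th)]])
t=cb-Rf@ca;print('yaw',np.degrees(th),'t',t)
for n,a,b in zip(N,A,B):print(n,b-(Rf@a+t))
for n,p in P.items():print(n,Rf@np.array(p)+t)
print(ctrl.landmark_of('scene','cup'))
E
```

```text
t 1.55 tcp [ 205.  -616.9  205.5] rot [ 2.5 -1.8  0. ] F [-0.6 -0.8 -0.4] w 94.3
[ 2.5 -1.8  0. ]
[[ 0.3 -0.9  0. ]
 [-0.9 -0.3 -0. ]
 [ 0.   0.  -1. ]]
cam pos tool [  -0.1  -81.1 -179.2] cam axis tool [0.  0.3 1. ]
yaw -12.050732123980653 t [575.2 240.6]
scenedose_bay [ 16.6 -10.8]
scenebay_mouth [17.  -9.3]
scenegate_handle [-155.1  131.6]
scenefeed_ring [ 20.9 -14.7]
scenefeeder [ 14.  -12.6]
scenechute_lip [ 18.7 -14.3]
topdose_bay [ 10.5 -10.5]
topbay_mouth [ 13.8 -12.8]
topgate_handle [ 13.7 -16.8]
topfeed_ring [ 12.6 -13.5]
topchute_lip [ 17.4 -16.4]
dose_bay [595.8 236.3]
bay_mouth [603.6 234.6]
gate_handle [479.4 261.1]
feed_ring [566.5  99.3]
feeder [575.2 240.6]
chute_lip [573.8 133.6]
[{'at': [639.5, -182.1, -1.7], 'p': 0.92}, {'at': [501.7, -61.5, 10.4], 'p': 0.29}]
```

Emit:
move_arm([
  {"rotation": [0, 0, 0], "offset": [0, 0, 30], "grip": 1},
  {"rotation": [0, 0, 0.1], "offset": [0, 0, 60], "grip": 1},
  {"rotation": [0, 0, 0.2], "offset": [30, 30, 60], "grip": 1},
  {"rotation": [0, 0, 0.3], "offset": [60, 60, 60], "grip": 1},
  {"rotation": [0, 0, 0.42], "offset": [88, 88, 60], "grip": 1},
  {"rotation": [0, 0, 0.54], "offset": [116, 116, 60], "grip": 1},
  {"rotation": [0, 0, 0.66], "offset": [144, 144, 60], "grip": 1},
  {"rotation": [0, 0, 0.78], "offset": [172, 172, 60], "grip": 1},
  {"rotation": [0, 0, 0.9], "offset": [200, 200, 60], "grip": 1},
  {"rotation": [0, 0, 1.02], "offset": [228, 228, 60], "grip": 1},
  {"rotation": [0, 0, 1.14], "offset": [256, 256, 60], "grip": 1},
  {"rotation": [0, 0, 1.26], "offset": [284, 284, 60], "grip": 1},
])

```text
clock: 3.3
tool_pos: [490.1, -331.2, 265.7]
ee_rot: [3.141, 0.025, 0.001]
contact_force: [0.8, -1.2, 0.1]
gripper_width: 93.8
```

```bash
cat >> h.py <<'E'
def yaw():
    m=R.from_rotvec(ctrl.get_state()['ee_rot']).as_matrix();return np.arctan2(m[1,0],m[0,0])
E
python3 - <<'E'
from h import *
s=st();print(yaw(),np.round(s['joint_pos'],2))
A=[];B=[]
P=dict(dose_bay=(21,0),bay_mouth=(29,0),gate_handle=(-98,0),feed_ring=(21,-140),feeder=(0,0),chute_lip=(21,-105))
D=[('feeder',588.5,228.7),('dose_bay',609.3,223.7),('bay_mouth',618.6,221.3),('chute_lip',589.8,117.9),('gate_handle',493.9,251.4),('feed_ring',588.1,90.3),('feeder',591.1,229.4),('dose_bay',608.4,228.8),('bay_mouth',616.9,220),('chute_lip',591.9,120),('gate_handle',490.6,247.4),('feed_ring',578.2,87.2)]
A=np.array([P[d[0]] for d in D],float);B=np.array([d[1:] for d in D])
ca,cb=A.mean(0),B.mean(0)
H=(A-ca).T@(B-cb);th=np.arctan2(H[0,1]-H[1,0],H[0,0]+H[1,1])
Rf=np.array([[np.cos(th),-np.sin(th)],[np.sin(th),np.cos(th)]])
t=cb-Rf@ca;print('yaw',np.degrees(th),'t',t)
print(B-(A@Rf.T+t))
for n,p in P.items():print(n,Rf@np.array(p)+t)
E
```

```text
t 3.3 tcp [ 490.1 -331.2  265.7] rot [3.1 0.  0. ] F [ 0.8 -1.2  0.1] w 93.8
0.01588159703911653 [-0.8  0.1  1.6  0.   1.4 -0.8]
yaw -11.197226258265257 t [589.4 228.7]
[[-0.9 -0. ]
 [-0.7 -0.9]
 [ 0.8 -1.8]
 [ 0.2 -3.7]
 [ 0.7  3.7]
 [ 5.3  3. ]
 [ 1.7  0.7]
 [-1.6  4.2]
 [-0.9 -3.1]
 [ 2.3 -1.6]
 [-2.6 -0.3]
 [-4.6 -0.1]]
dose_bay [610.  224.6]
bay_mouth [617.8 223.1]
gate_handle [493.2 247.7]
feed_ring [582.8  87.3]
feeder [589.4 228.7]
chute_lip [589.6 121.6]
```

Emit:
move_arm([
  {"rotation": [0, 0, 0.1], "offset": [15, 15, 0], "grip": 1},
  {"rotation": [0, 0, 0.22], "offset": [30, 30, 0], "grip": 1},
  {"rotation": [0, 0, 0.34], "offset": [45, 45, -5], "grip": 1},
  {"rotation": [0, 0, 0.46], "offset": [60, 60, -10], "grip": 1},
  {"rotation": [0, 0, 0.58], "offset": [75, 75, -15], "grip": 1},
  {"rotation": [0, 0, 0.7], "offset": [90, 90, -20], "grip": 1},
  {"rotation": [0, 0, 0.82], "offset": [105, 105, -25], "grip": 1},
  {"rotation": [0, 0, 0.94], "offset": [120, 119, -30], "grip": 1},
  {"rotation": [0, 0, 1.06], "offset": [132, 131, -35], "grip": 1},
  {"rotation": [0, 0, 1.18], "offset": [142, 141, -40], "grip": 1},
  {"rotation": [0, 0, 1.3], "offset": [149, 148, -45], "grip": 1},
  {"rotation": [0, 0, 1.42], "offset": [149, 148, -50], "grip": 1},
])

```text
clock: 4.3
tool_pos: [640.2, -181.7, 215.4]
ee_rot: [-2.358, -2.076, -0.002]
contact_force: [0.5, -0.3, -0.7]
gripper_width: 93.8
```

Emit:
move_arm([
  {"rotation": [0, 0, 0.1], "offset": [0, 0, -10], "grip": 1},
  {"rotation": [0, 0, 0.22], "offset": [0, 0, -20], "grip": 1},
  {"rotation": [0, 0, 0.34], "offset": [0, 0, -30], "grip": 1},
  {"rotation": [0, 0, 0.46], "offset": [0, 0, -40], "grip": 1},
  {"rotation": [0, 0, 0.58], "offset": [0, 0, -50], "grip": 1},
  {"rotation": [0, 0, 0.68], "offset": [0, 0, -60], "grip": 1},
  {"rotation": [0, 0, 0.76], "offset": [0, 0, -70], "grip": 1},
  {"rotation": [0, 0, 0.76], "offset": [0, 0, -80], "grip": 1},
  {"rotation": [0, 0, 0.76], "offset": [0, 0, -80], "grip": 1},
])

```text
clock: 5.05
tool_pos: [638.8, -181.0, 132.7]
ee_rot: [-1.421, -2.797, -0.001]
contact_force: [0.0, -0.3, -0.2]
gripper_width: 94.2
```

```bash
python3 - <<'E'
from h import *
s=st();print(yaw(),np.round(s['joint_pos'],2))
snap('wrist','w1.png');snap('scene','s1.png')
print(ctrl.landmark_of('wrist','cup'),ctrl.landmark_of('scene','cup'))
print(proj('wrist',(639,-183,60)),proj('wrist',(639,-183,0)))
E
```

```text
t 5.05 tcp [ 638.8 -181.   132.7] rot [-1.4 -2.8 -0. ] F [ 0.  -0.3 -0.2] w 94.2
2.201671130428137 [-0.5  0.3  1.6  0.   1.2 -2.6]
[{'at': [636.5, -189.2, -2.0], 'p': 0.7}] [{'at': [637.6, -183.0, -0.4], 'p': 0.55}]
[261.2 198.3] [261.3 182. ]
```

View pics/w1.png

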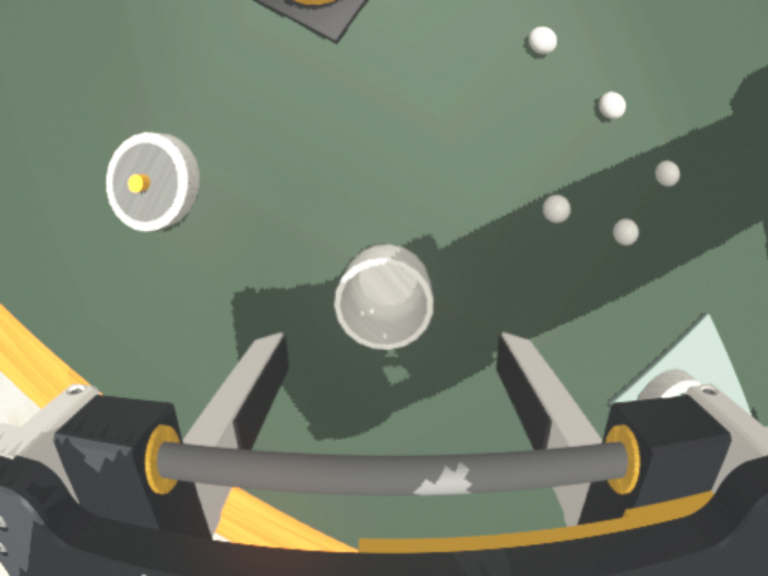

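```bash
python3 - <<'E'
from h import *
print(back('wrist',(384/1.5,298/1.5),60), back('wrist',(540/1.5,40/1.5),10))
for uv in [(542,40),(612,105),(668,173),(556,209),(626,232)]: print(back('wrist',np.array(uv)/1.5,10))
E
```

```text
[ 642.  -186.6   60. ] [ 438.6 -201.2   10. ]
[ 437.6 -200.1   10. ]
[ 439.  -130.7   10. ]
[444.7 -60.4  10. ]
[ 528.9 -118.    10. ]
[504.9 -60.7  10. ]
```

Emit:
move_arm([
  {"rotation": [0, 0, 0], "offset": [1, -3.5, -20], "grip": 1},
  {"rotation": [0, 0, 0], "offset": [1, -3.5, -45], "grip": 1},
  {"rotation": [0, 0, 0], "offset": [1, -3.5, -70], "grip": 1},
  {"rotation": [0, 0, 0], "offset": [1, -3.5, -90], "grip": 1},
  {"rotation": [0, 0, 0], "offset": [1, -3.5, -102], "grip": 1},
  {"rotation": [0, 0, 0], "offset": [1, -3.5, -106], "grip": 1},
  {"rotation": [0, 0, 0], "offset": [1, -3.5, -106], "grip": 1},
])

```text
clock: 5.83
tool_pos: [641.5, -185.3, 29.9]
ee_rot: [1.421, 2.802, 0.001]
contact_force: [0.1, 0.8, -0.3]
gripper_width: 94.4
```

Emit:
move_arm([
  {"rotation": [0, 0, 0], "offset": [0, 0, 0], "grip": 0.5},
  {"rotation": [0, 0, 0], "offset": [0, 0, 0], "grip": 0.2},
  {"rotation": [0, 0, 0], "offset": [0, 0, 0], "grip": -0.2},
  {"rotation": [0, 0, 0], "offset": [0, 0, 0], "grip": -1},
  {"rotation": [0, 0, 0], "offset": [0, 0, 0], "grip": -1},
  {"rotation": [0, 0, 0], "offset": [0, 0, 0], "grip": -1},
  {"rotation": [0, 0, 0], "offset": [0, 0, 0], "grip": -1},
  {"rotation": [0, 0, 0], "offset": [0, 0, 0], "grip": -1},
])

```text
clock: 6.5
tool_pos: [641.7, -185.3, 30.3]
ee_rot: [1.421, 2.801, 0.002]
contact_force: [-0.5, 0.4, 2.1]
gripper_width: 57.9
```

```bash
python3 - <<'E'
from h import *
s=st();print(yaw(),np.round(s['joint_pos'],2))
snap('wrist','w2.png')
E
```

```text
t 6.5 tcp [ 641.7 -185.3   30.3] rot [1.4 2.8 0. ] F [-0.5  0.4  2.1] w 57.9
2.2026412450805233 [-0.5  0.5  1.6  0.   1.1 -2.6]
```

View pics/w2.png

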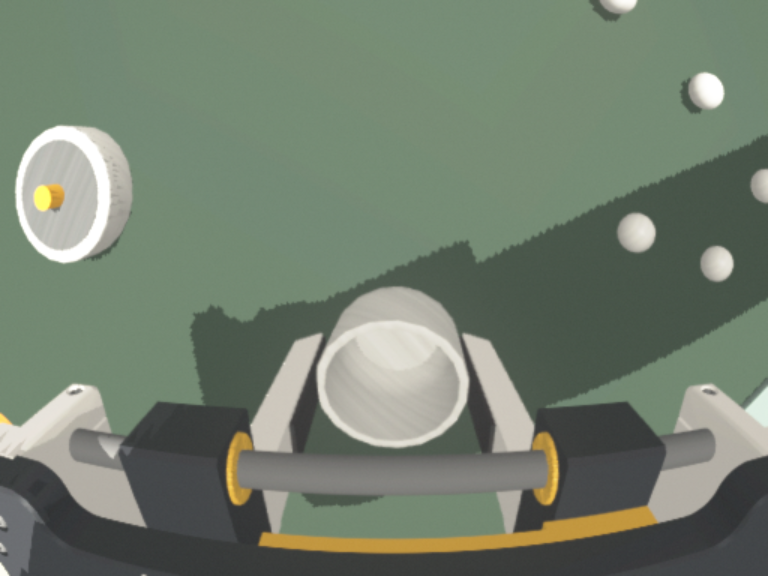

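```bash
python3 - <<'E'
from h import *
st()
print(back('wrist',(393/1.5,384/1.5),60),ctrl.landmark_of('wrist','cup'),proj('wrist',(641.6,-185.3,60))*1.5)
E
```

```text
t 6.55 tcp [ 641.7 -185.3   30.3] rot [1.4 2.8 0. ] F [-0.5  1.   3. ] w 58.1
[ 640.8 -185.3   60. ] [{'at': [638.3, -190.5, 0.5], 'p': 0.67}] [391.6 385.5]
```

Emit:
move_arm([
  {"rotation": [0, 0, 0], "offset": [0, 0, 8], "grip": -1},
  {"rotation": [0, 0, 0], "offset": [0, 0, 20], "grip": -1},
  {"rotation": [0, 0, 0.02], "offset": [-2, 8, 34], "grip": -1},
  {"rotation": [0, 0, 0.05], "offset": [-8, 26, 44], "grip": -1},
  {"rotation": [0, 0, 0.08], "offset": [-17, 55, 50], "grip": -1},
  {"rotation": [0, 0, 0.11], "offset": [-28, 90, 50], "grip": -1},
  {"rotation": [0, 0, 0.14], "offset": [-38, 125, 50], "grip": -1},
  {"rotation": [0, 0, 0.17], "offset": [-49, 160, 50], "grip": -1},
  {"rotation": [0, 0, 0.2], "offset": [-59, 192, 50], "grip": -1},
  {"rotation": [0, 0, 0.2], "offset": [-65, 212, 50], "grip": -1},
  {"rotation": [0, 0, 0.2], "offset": [-68, 223, 50], "grip": -1},
  {"rotation": [0, 0, 0.2], "offset": [-68, 223, 50], "grip": -1},
])

```text
clock: 7.6
tool_pos: [573.1, 39.5, 80.6]
ee_rot: [1.131, 2.931, 0.002]
contact_force: [-0.5, -1.5, -3.3]
gripper_width: 57.8
```

```bash
python3 - <<'E'
from h import *
s=st();print(yaw(),np.round(s['joint_pos'],2))
snap('wrist','w3.png');snap('scene','s3.png');snap('top','t3.png')
for c in ('wrist','scene','top'):print(c,ctrl.landmark_of(c,'feed_ring'),ctrl.landmark_of(c,'chute_lip'),ctrl.landmark_of(c,'cup'))
print(proj('wrist',(582.8,87.3,34))*1.5,proj('wrist',(589.6,121.6,96))*1.5,proj('scene',(582.8,87.3,34))*1.5)
E
```

```text
t 7.6 tcp [573.1  39.5  80.6] rot [1.1 2.9 0. ] F [-0.5 -1.5 -3.3] w 57.8
2.405174564384515 [-0.1  0.2  1.8  0.   1.1 -2.5]
wrist [] [{'at': [590.2, 120.3, 93.8], 'p': 0.83}] [{'at': [564.5, 31.8, 44.4], 'p': 0.9}]
scene [{'at': [586.5, 88.5, 37.3], 'p': 0.77}] [{'at': [591.2, 117.9, 91.8], 'p': 0.71}] [{'at': [570.9, 39.8, 53.4], 'p': 0.73}, {'at': [438.4, -133.5, 9.6], 'p': 0.2}]
top [{'at': [570.4, 243.7, 188.2], 'p': 0.68}, {'at': [580.6, 88.9, 33.7], 'p': 0.66}] [{'at': [589.8, 119.3, 95.1], 'p': 0.7}] []
[438.4 387.5] [483.  497.6] [378.2 371.5]
```

View pics/w3.png

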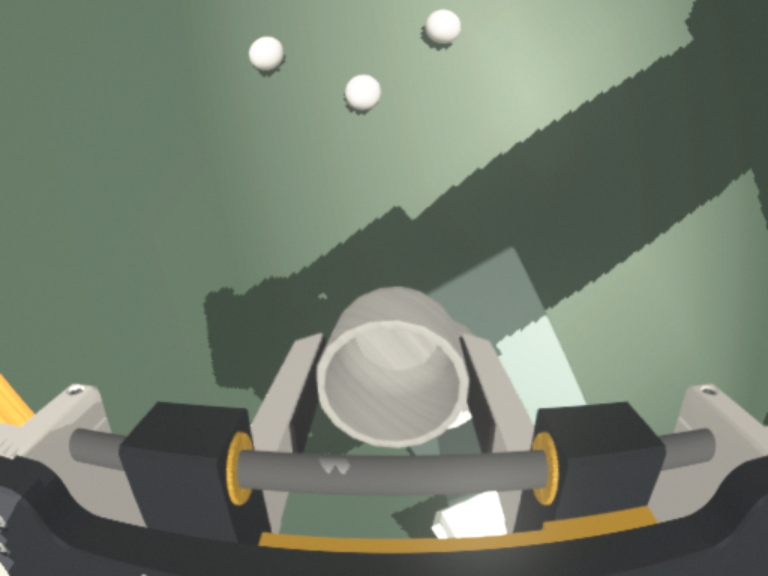

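View pics/s3.png

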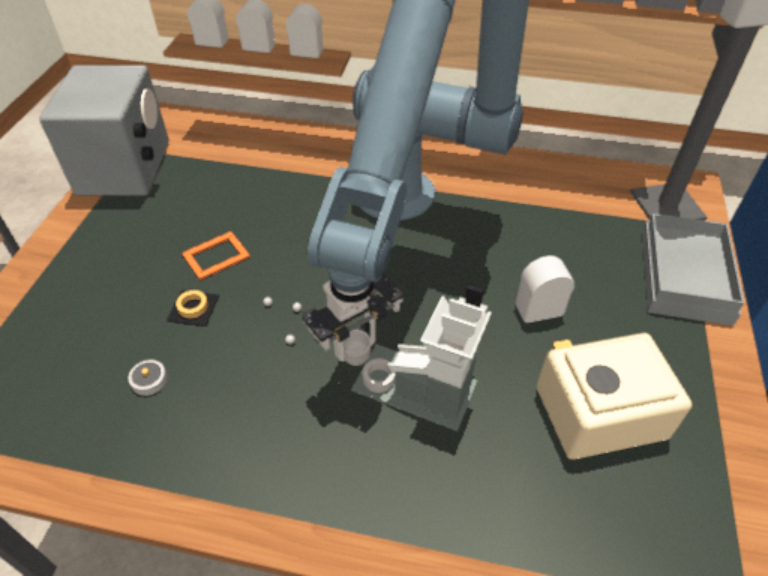

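```bash
python3 - <<'E'
from h import *
out=[]
for f,c,uv in (('s3.png','scene',(582.8,87.3,34)),('t3.png','top',(582.8,87.3,34)),('scene0.png','scene',(582.8,87.3,34)),('top0.png','top',(582.8,87.3,34))):
    im=cv2.imread('pics/'+f);im=cv2.resize(im,(512,384),interpolation=cv2.INTER_AREA)
    def P(X):return proj(c,X)
    u=P(uv).astype(int)
    x0,y0=u[0]-24,u[1]-24
    cr=cv2.resize(im[y0:y0+48,x0:x0+48],(384,384),interpolation=cv2.INTER_CUBIC)
    Y,T=np.array([.194,.981]),0
    for rad,col in((22,(0,0,255)),(33,(0,255,0))):
        for a in np.linspace(0,2*np.pi,40):
            q=(P((582.8+rad*np.cos(a),87.3+rad*np.sin(a),34))-[x0,y0]+.5)*8
            cv2.circle(cr,tuple(int(v) for v in q),1,col,-1)
    out.append(cr)
cv2.imwrite('pics/ring.png',cv2.resize(np.vstack([np.hstack(out[:2]),np.hstack(out[2:])]),(600,600)))
E
```

```text
(no output)
```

View pics/ring.png

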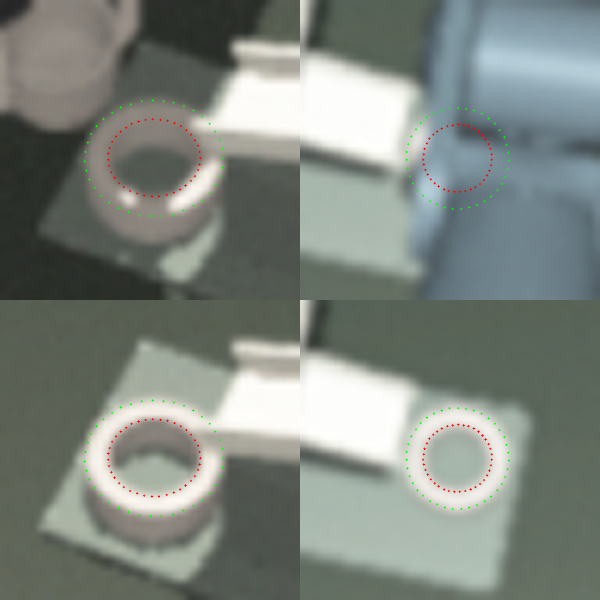

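Emit:
move_arm([
  {"rotation": [0, 0, 0], "offset": [1, 6, -4], "grip": -1},
  {"rotation": [0, 0, 0], "offset": [3, 16, -8], "grip": -1},
  {"rotation": [0, 0, 0], "offset": [6, 28, -9], "grip": -1},
  {"rotation": [0, 0, 0], "offset": [8, 38, -9], "grip": -1},
  {"rotation": [0, 0, 0], "offset": [9.5, 45, -9], "grip": -1},
  {"rotation": [0, 0, 0], "offset": [10, 47, -9], "grip": -1},
  {"rotation": [0, 0, 0], "offset": [10, 47, -12], "grip": -1},
  {"rotation": [0, 0, 0], "offset": [10, 47, -16], "grip": -1},
  {"rotation": [0, 0, 0], "offset": [10, 47, -19], "grip": -1},
  {"rotation": [0, 0, 0], "offset": [10, 47, -21], "grip": -1},
  {"rotation": [0, 0, 0], "offset": [10, 47, -22], "grip": -1},
])

```text
clock: 9.12
tool_pos: [583.4, 84.0, 57.6]
ee_rot: [-1.136, -2.928, -0.001]
contact_force: [0.0, 0.9, -2.8]
gripper_width: 58.1
```

```bash
python3 - <<'E'
from h import *
s=st();print(yaw(),np.round(s['joint_pos'],2))
snap('wrist','w4.png');snap('scene','s4.png')
E
```

```text
t 9.12 tcp [583.4  84.   57.6] rot [-1.1 -2.9 -0. ] F [ 0.   0.9 -2.8] w 58.1
2.4015164525274035 [-0.1  0.3  1.8  0.   1.1 -2.5]
```

View pics/w4.png

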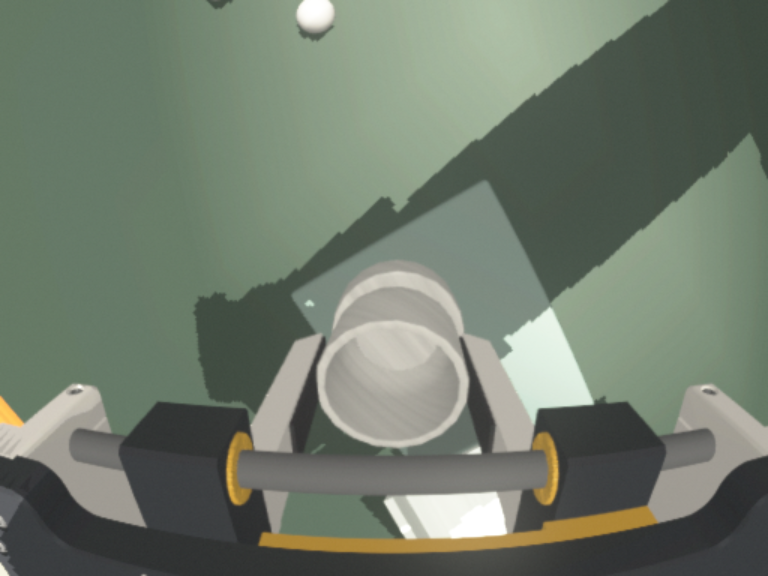

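Emit:
move_arm([
  {"rotation": [0, 0, 0], "offset": [0, 1.5, 0], "grip": -1},
  {"rotation": [0, 0, 0], "offset": [0, 3, -1], "grip": -1},
  {"rotation": [0, 0, 0], "offset": [0, 3, -2], "grip": -1},
  {"rotation": [0, 0, 0], "offset": [0, 3, -2], "grip": -1},
])

```text
clock: 9.55
tool_pos: [583.7, 87.2, 56.1]
ee_rot: [-1.136, -2.929, -0.001]
contact_force: [-1.2, 0.7, -2.1]
gripper_width: 58.4
```

Emit:
move_arm([
  {"rotation": [0, 0, 0], "offset": [0, 0, -0.5], "grip": -1},
  {"rotation": [0, 0, 0], "offset": [0, 0, -0.5], "grip": 0.3},
  {"rotation": [0, 0, 0], "offset": [0, 0, -0.5], "grip": 0.4},
  {"rotation": [0, 0, 0], "offset": [0, 0, -0.5], "grip": 0.5},
  {"rotation": [0, 0, 0], "offset": [0, 0, -0.5], "grip": 0.6},
  {"rotation": [0, 0, 0], "offset": [0, 0, -0.5], "grip": 0.7},
  {"rotation": [0, 0, 0], "offset": [0, 0, -0.5], "grip": 0.7},
  {"rotation": [0, 0, 0], "offset": [0, 0, -0.5], "grip": 0.7},
  {"rotation": [0, 0, 0], "offset": [0, 0, -0.5], "grip": 0.7},
])

```text
clock: 10.3
tool_pos: [583.7, 87.1, 55.6]
ee_rot: [-1.136, -2.929, -0.001]
contact_force: [0.6, -0.7, 0.1]
gripper_width: 79.5
```

```bash
python3 - <<'E'
from h import *
s=st()
snap('wrist','w5.png');print(proj('wrist',(583,87.3,86))*1.5)
E
```

```text
t 10.3 tcp [583.7  87.1  55.6] rot [-1.1 -2.9 -0. ] F [ 0.6 -0.7  0.1] w 79.5
[393.  385.8]
```

View pics/w5.png

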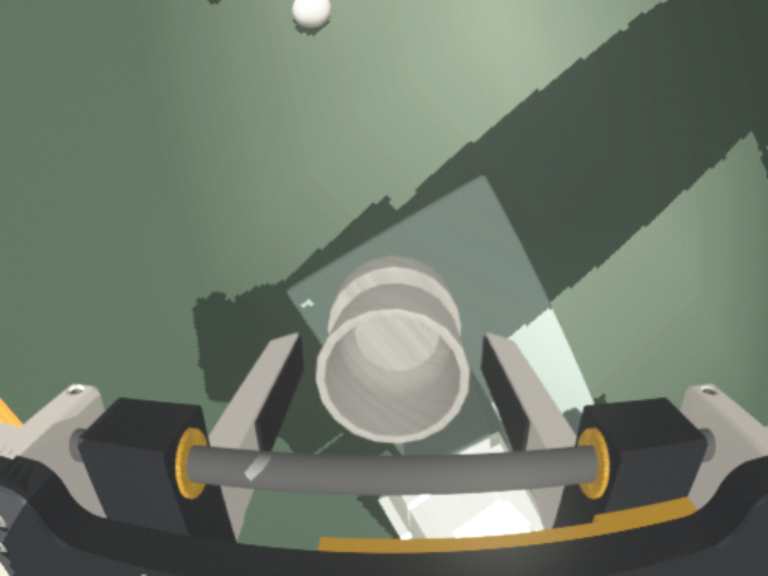

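Emit:
move_arm([
  {"rotation": [0, 0, 0], "offset": [0, 0, 15], "grip": 0.7},
  {"rotation": [0, 0, 0], "offset": [0, 0, 40], "grip": 0.7},
  {"rotation": [0, 0, 0], "offset": [0, -20, 80], "grip": 0.7},
  {"rotation": [0, 0, 0], "offset": [0, -40, 110], "grip": 0.7},
  {"rotation": [0, 0, 0], "offset": [0, -60, 120], "grip": 0.7},
  {"rotation": [0, 0, 0], "offset": [0, -80, 130], "grip": 0.7},
  {"rotation": [0, 0, 0], "offset": [0, -80, 130], "grip": 0.7},
])

```text
clock: 10.93
tool_pos: [585.4, 4.2, 188.8]
ee_rot: [1.138, 2.922, 0.002]
contact_force: [-0.4, -0.3, -0.1]
gripper_width: 79.9
```

```bash
cat >> h.py <<'E'
def overlay(cam,fn,circs,ctr,half=40,k=8):
    im=ctrl.camera(cam)[:,:,::-1].copy()
    u=proj(cam,ctr).astype(int);x0=max(u[0]-half,0);y0=max(u[1]-half,0)
    cr=im[y0:y0+2*half,x0:x0+2*half];raw=cv2.resize(cr,None,fx=k,fy=k,interpolation=cv2.INTER_CUBIC);cr=raw.copy()
    for (x,y,z,r,col) in circs:
        for a in np.linspace(0,2*np.pi,48):
            q=(proj(cam,(x+r*np.cos(a),y+r*np.sin(a),z))-[x0,y0]+.5)*k
            cv2.circle(cr,tuple(int(v) for v in q),1,col,-1)
    h=np.hstack([raw,cr]);f=min(1,800/h.shape[1],600/h.shape[0]);cv2.imwrite('pics/'+fn,cv2.resize(h,None,fx=f,fy=f))
E
python3 - <<'E'
from h import *
s=st();x,y=582.8,87.3
C=[(x,y,86,30,(0,0,255)),(x,y,86,26,(0,0,255)),(x,y,34,33,(0,255,0))]
overlay('scene','o1.png',C,(x,y,60),24,16)
overlay('wrist','o2.png',C,(x,y,60),60,6)
snap('wrist','w6.png')
E
```

```text
t 10.93 tcp [585.4   4.2 188.8] rot [1.1 2.9 0. ] F [-0.4 -0.3 -0.1] w 79.9
```

View pics/o1.png

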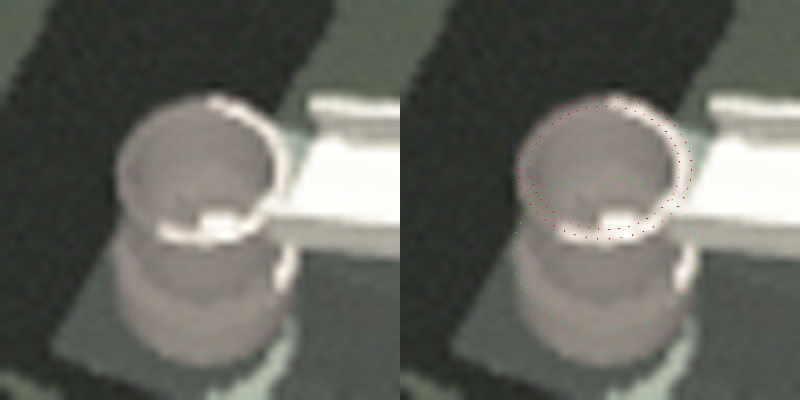

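View pics/o2.png

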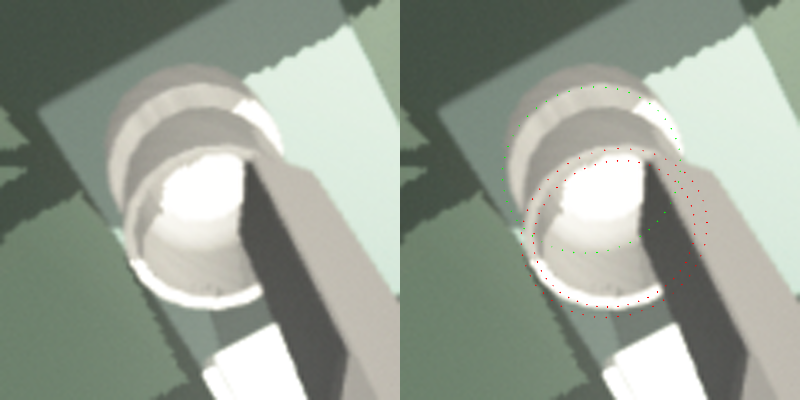

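View pics/w6.png

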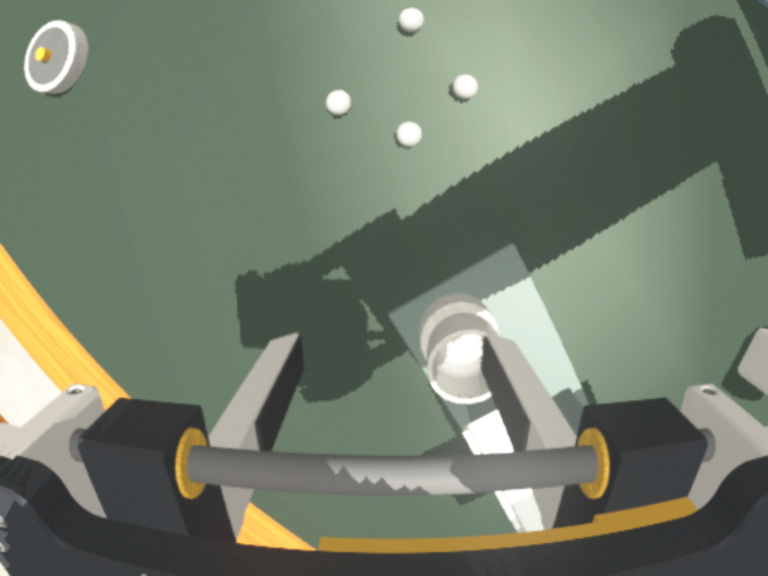

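Emit:
move_arm([
  {"rotation": [0, 0, -0.1], "offset": [0, -10, 0], "grip": 0.3},
  {"rotation": [0, 0, -0.2], "offset": [-5, -30, 0], "grip": 0},
  {"rotation": [0, 0, -0.32], "offset": [-15, -50, -5], "grip": 0},
  {"rotation": [0, 0, -0.44], "offset": [-25, -70, -10], "grip": 0},
  {"rotation": [0, 0, -0.56], "offset": [-35, -90, -20], "grip": 0},
  {"rotation": [0, 0, -0.68], "offset": [-45, -105, -30], "grip": 0},
  {"rotation": [0, 0, -0.8], "offset": [-52, -115, -40], "grip": 0},
  {"rotation": [0, 0, -0.92], "offset": [-56, -120, -50], "grip": 0},
  {"rotation": [0, 0, -1.02], "offset": [-58, -122, -60], "grip": 0},
  {"rotation": [0, 0, -1.02], "offset": [-58, -122, -60], "grip": 0},
])

```text
clock: 11.92
tool_pos: [522.8, -112.8, 121.3]
ee_rot: [-2.417, -1.996, 0.002]
contact_force: [0.6, -0.4, -1.0]
gripper_width: 47.0
```

```bash
cat >> h.py <<'E'
def balls(cam):
    r=[]
    for d in ctrl.landmark_of(cam,'ball1'):
        r.append((round(d['p'],2),np.array(d['at'])))
    return r
E
python3 - <<'E'
from h import *
s=st();print(yaw(),np.round(s['joint_pos'],2))
snap('wrist','w7.png');ctrl.camera('scene')
for c in('wrist','scene'):print(c,balls(c))
E
```

```text
t 11.92 tcp [ 522.8 -112.8  121.3] rot [-2.4 -2.   0. ] F [ 0.6 -0.4 -1. ] w 47.0
1.3803779375243919 [-0.4  0.1  1.9  0.   1.2 -1.8]
wrist [(0.77, array([ 437.4, -129.6,   11.9])), (0.72, array([502.6, -58.3,   9.4])), (0.66, array([441.7, -64.1,   8.7])), (0.64, array([ 435.5, -196.7,   12.2])), (0.58, array([ 528.4, -117.7,    7.6]))]
scene [(0.55, array([ 527.8, -121.6,    7. ])), (0.53, array([443. , -61.7,  12.7])), (0.45, array([ 437.3, -197.6,    6.5])), (0.16, array([ 678.9, -369.7,   -3.9]))]
```

View pics/w7.png

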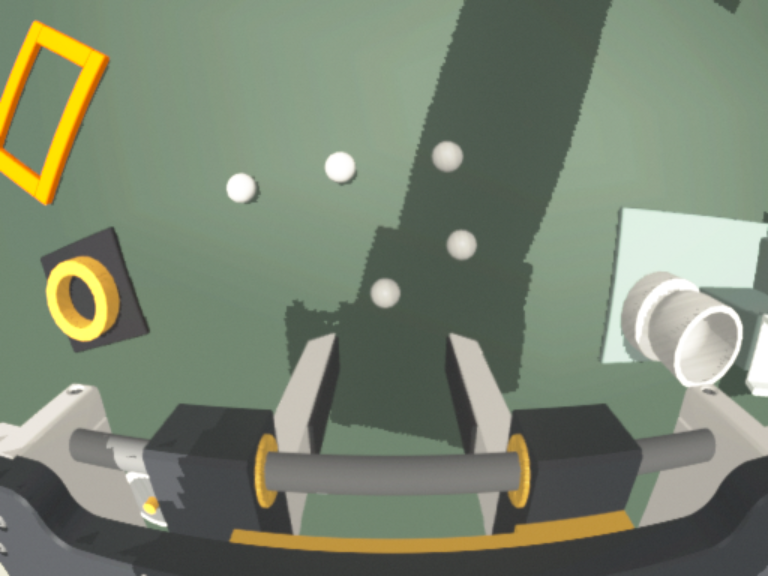

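```bash
cat >> h.py <<'E'
def bp(cam,z=10):
    c=ctrl.calibration(cam) 
    r=[]
    for d in ctrl.cut_out(cam,'ball1'):
        m=np.array(d['pixels']);v,u=np.nonzero(m)
        if len(u)<5: continue
        (cx,cy),rad=cv2.minEnclosingCircle(np.stack([u,v],1).astype(np.float32))
        r.append((round(d['p'],2),len(u),np.round(back(cam,(cx,cy),z,c),1)[:2]))
    return r
E
python3 - <<'E'
from h import *
st();snap('wrist','w8.png')
for b in bp('wrist'):print(b)
for uv in [(385,293),(461,244),(447,156),(340,167),(241,188)]: print(back('wrist',np.array(uv)/1.5,10)[:2])
E
```

```text
t 12.12 tcp [ 525.6 -113.7  125.1] rot [-2.4 -2.  -0. ] F [0.2 0.1 1.2] w 47.0
(0.76, 340, array([444.3, -60.6]))
(0.66, 292, array([ 436.3, -199.2]))
(0.65, 333, array([ 437.8, -130.7]))
(0.65, 274, array([ 527., -118.]))
(0.43, 8153, array([582. , 127.6]))
[ 531.9 -119.8]
[507.5 -62.7]
[447.6 -62.3]
[ 441.8 -132.4]
[ 440.4 -202.1]
```

Emit:
move_arm([
  {"rotation": [0, 0, 0], "offset": [1.5, -4.3, -20], "grip": 0},
  {"rotation": [0, 0, 0], "offset": [1.5, -4.3, -50], "grip": 0},
  {"rotation": [0, 0, 0], "offset": [1.5, -4.3, -80], "grip": 0},
  {"rotation": [0, 0, 0], "offset": [1.5, -4.3, -105], "grip": 0},
  {"rotation": [0, 0, 0], "offset": [1.5, -4.3, -117], "grip": 0},
  {"rotation": [0, 0, 0], "offset": [1.5, -4.3, -121], "grip": 0},
  {"rotation": [0, 0, 0], "offset": [1.5, -4.3, -121], "grip": 0},
  {"rotation": [0, 0, 0], "offset": [1.5, -4.3, -121], "grip": -0.3},
  {"rotation": [0, 0, 0], "offset": [1.5, -4.3, -121], "grip": -1},
  {"rotation": [0, 0, 0], "offset": [1.5, -4.3, -121], "grip": -1},
  {"rotation": [0, 0, 0], "offset": [1.5, -4.3, -121], "grip": -1},
  {"rotation": [0, 0, 0], "offset": [1.5, -4.3, -121], "grip": -1},
])

```text
clock: 13.22
tool_pos: [527.9, -118.6, 5.2]
ee_rot: [2.418, 2.003, 0.004]
contact_force: [0.7, -0.2, 1.1]
gripper_width: 18.3
```

```bash
python3 - <<'E'
from h import *
st();snap('wrist','w9.png')
E
```

```text
t 13.22 tcp [ 527.9 -118.6    5.2] rot [2.4 2.  0. ] F [ 0.7 -0.2  1.1] w 18.3
```

View pics/w9.png

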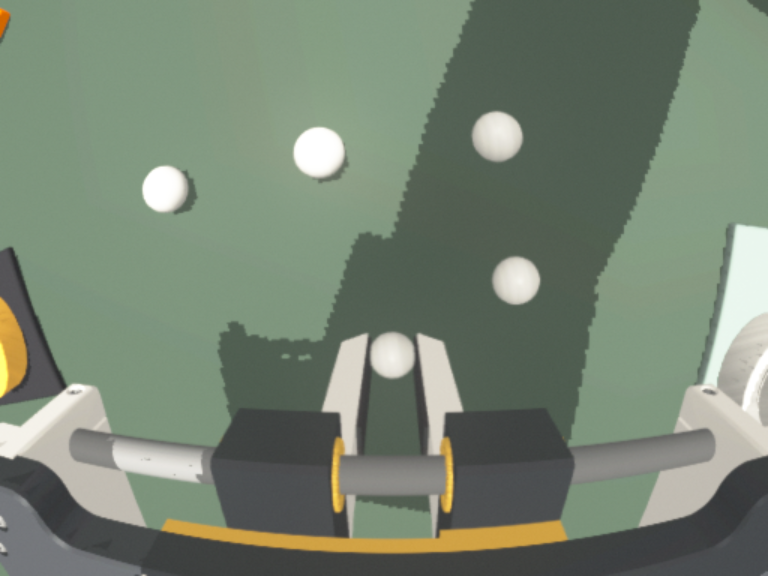

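Emit:
move_arm([
  {"rotation": [0, 0, 0], "offset": [0, 0, 15], "grip": -1},
  {"rotation": [0, 0, 0], "offset": [0, 0, 45], "grip": -1},
  {"rotation": [0, 0, 0], "offset": [3, 10, 78], "grip": -1},
  {"rotation": [0, 0, 0], "offset": [9, 32, 108], "grip": -1},
  {"rotation": [0, 0, 0], "offset": [16, 58, 138], "grip": -1},
  {"rotation": [0, 0, 0], "offset": [23, 86, 168], "grip": -1},
  {"rotation": [0, 0, 0], "offset": [31, 115, 198], "grip": -1},
  {"rotation": [0, 0, 0], "offset": [39, 145, 228], "grip": -1},
  {"rotation": [0, 0, 0], "offset": [47, 178, 255], "grip": -1},
  {"rotation": [0, 0, 0], "offset": [56, 213, 270], "grip": -1},
  {"rotation": [0, 0, 0], "offset": [66, 250, 275], "grip": -1},
  {"rotation": [0, 0, 0], "offset": [75, 285, 275], "grip": -1},
])

```text
clock: 14.27
tool_pos: [604.1, 168.6, 283.3]
ee_rot: [2.416, 2.002, 0.011]
contact_force: [0.9, -0.6, 0.1]
gripper_width: 18.3
```

Emit:
move_arm([
  {"rotation": [0, 0, 0], "offset": [6, 23, 0], "grip": -1},
  {"rotation": [0, 0, 0], "offset": [12, 44, 0], "grip": -1},
  {"rotation": [0, 0, 0], "offset": [15, 55, 0], "grip": -1},
  {"rotation": [0, 0, 0], "offset": [15, 55, 0], "grip": -1},
  {"rotation": [0, 0, 0], "offset": [15, 55, -5], "grip": -1},
])

```text
clock: 14.68
tool_pos: [619.4, 223.4, 278.9]
ee_rot: [2.414, 2.002, 0.012]
contact_force: [-1.4, -0.3, 0.8]
gripper_width: 18.1
```

```bash
python3 - <<'E'
from h import *
st();print(yaw());snap('wrist','w10.png');snap('scene','s10.png')
print(ctrl.landmark_of('wrist','bay_mouth'),ctrl.landmark_of('wrist','dose_bay'),ctrl.landmark_of('wrist','reserve_bay'))
for p in((617.8,223.1,242),(610,224.6,181)):print(proj('wrist',p)*1.5)
E
```

```text
t 14.68 tcp [619.4 223.4 278.9] rot [2.4 2.  0. ] F [-1.4 -0.3  0.8] w 18.1
1.3843687977278176
[{'at': [619.4, 224.2, 244.4], 'p': 0.77}] [{'at': [608.5, 224.1, 180.2], 'p': 0.79}, {'at': [587.5, 120.0, 96.7], 'p': 0.56}] [{'at': [568.6, 232.2, 180.0], 'p': 0.63}]
[392.5 321.4]
[392.1 275.9]
```

View pics/w10.png

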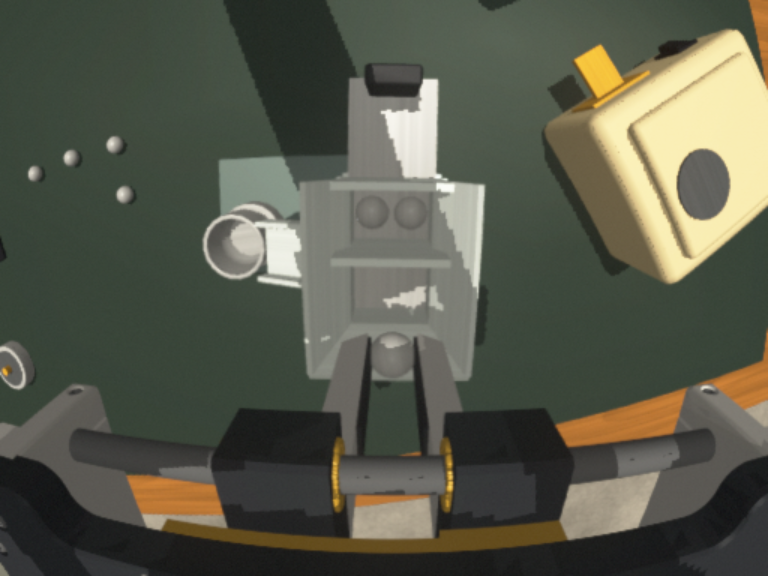

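View pics/s10.png

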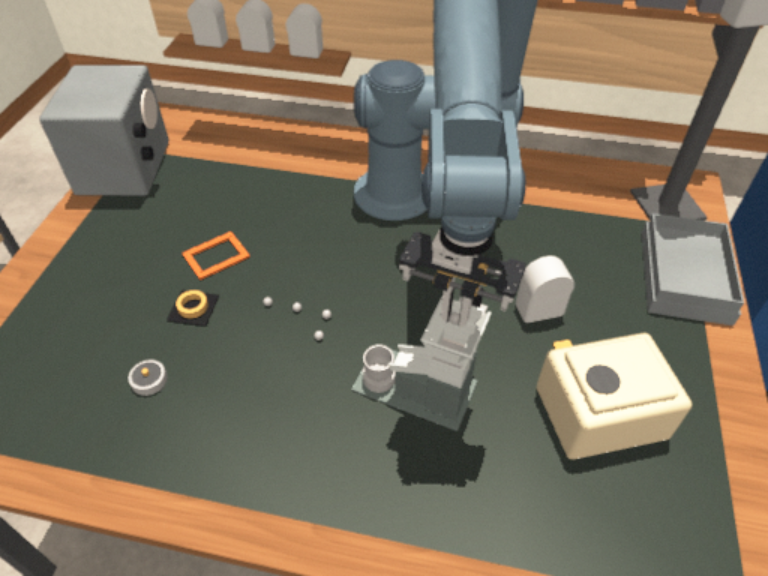

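Emit:
move_arm([
  {"rotation": [0, 0, 0], "offset": [-2, 0, -12], "grip": -1},
  {"rotation": [0, 0, 0], "offset": [-2, 0, -26], "grip": -1},
  {"rotation": [0, 0, 0], "offset": [-2, 0, -35], "grip": -1},
  {"rotation": [0, 0, 0], "offset": [-2, 0, -37], "grip": -1},
  {"rotation": [0, 0, 0], "offset": [-2, 0, -37], "grip": -0.45},
  {"rotation": [0, 0, 0], "offset": [-2, 0, -37], "grip": -0.35},
  {"rotation": [0, 0, 0], "offset": [-2, 0, -37], "grip": -0.35},
  {"rotation": [0, 0, 0], "offset": [-2, 0, -25], "grip": -0.35},
  {"rotation": [0, 0, 0], "offset": [-2, 0, 0], "grip": -0.35},
  {"rotation": [0, 0, 0], "offset": [-2, 0, 0], "grip": -0.35},
])

```text
clock: 15.77
tool_pos: [619.5, 223.0, 285.1]
ee_rot: [2.413, 1.997, 0.024]
contact_force: [0.5, -0.5, 0.5]
gripper_width: 30.6
```

```bash
python3 - <<'E'
from h import *
st();snap('wrist','w11.png')
for b in bp('wrist'):print(b)
E
```

```text
t 15.77 tcp [619.5 223.  285.1] rot [2.4 2.  0. ] F [ 0.5 -0.5  0.5] w 30.6
(0.76, 340, array([665.1, 213.2]))
(0.65, 117, array([ 437.6, -128.5]))
(0.65, 69, array([ 435.1, -198.5]))
```

View pics/w11.png

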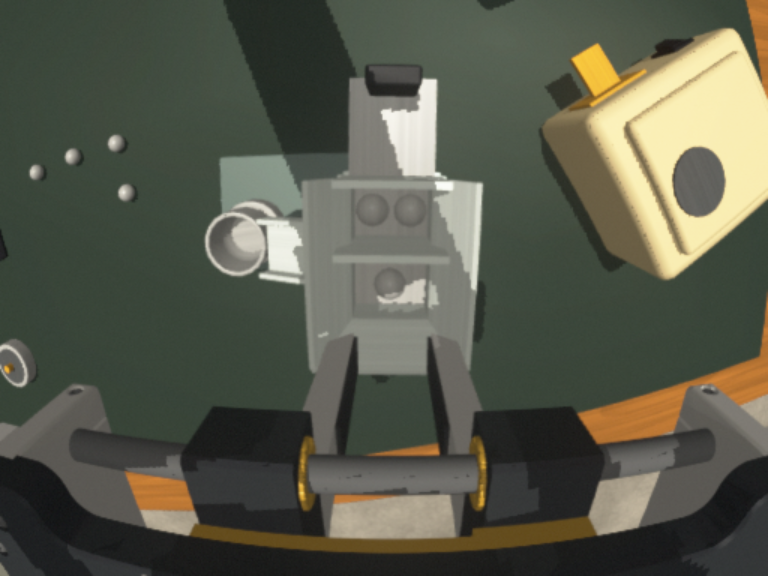

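Emit:
move_arm([
  {"rotation": [0, 0, 0], "offset": [-6, -15, 0], "grip": -0.2},
  {"rotation": [0, 0, 0], "offset": [-18, -45, 0], "grip": 0},
  {"rotation": [0, 0, 0], "offset": [-31, -76, 0], "grip": 0},
  {"rotation": [0, 0, 0], "offset": [-44, -108, -10], "grip": 0},
  {"rotation": [0, 0, 0], "offset": [-57, -139, -30], "grip": 0},
  {"rotation": [0, 0, 0], "offset": [-69, -168, -55], "grip": 0},
  {"rotation": [0, 0, 0], "offset": [-80, -195, -82], "grip": 0},
  {"rotation": [0, 0, 0], "offset": [-91, -222, -110], "grip": 0},
  {"rotation": [0, 0, 0], "offset": [-101, -247, -138], "grip": 0},
  {"rotation": [0, 0, 0], "offset": [-110, -269, -165], "grip": 0},
  {"rotation": [0, 0, 0], "offset": [-116, -283, -180], "grip": 0},
  {"rotation": [0, 0, 0], "offset": [-116, -283, -185], "grip": 0},
])

```text
clock: 16.87
tool_pos: [498.4, -61.3, 91.6]
ee_rot: [2.423, 1.998, 0.01]
contact_force: [0.2, 0.4, 0.7]
gripper_width: 47.3
```

Emit:
move_arm([
  {"rotation": [0, 0, 0], "offset": [0, 0, 0], "grip": 0},
  {"rotation": [0, 0, 0], "offset": [0, 0, 0], "grip": 0},
])

```text
clock: 17.03
tool_pos: [498.0, -60.9, 91.2]
ee_rot: [-2.423, -1.998, -0.009]
contact_force: [-0.5, 0.4, -0.2]
gripper_width: 46.9
```

```bash
python3 - <<'E'
from h import *
s=st();print(R.from_rotvec(s['ee_rot']).as_matrix()[:,2].round(3),yaw());snap('wrist','w12.png')
for b in bp('wrist'):print(b)
print(balls('wrist'))
E
```

```text
t 17.03 tcp [498.  -60.9  91.2] rot [-2.4 -2.  -0. ] F [-0.5  0.4 -0.2] w 46.9
[ 0.  0. -1.] 1.3790858360662814
(0.91, 322, array([504.9, -61.7]))
(0.87, 372, array([ 438.7, -130.9]))
(0.62, 413, array([445., -61.]))
(0.6, 319, array([ 437., -200.]))
[(0.93, array([500.3, -57.7,   8.9])), (0.76, array([440.6, -64. ,   9.3])), (0.58, array([ 437.9, -199.4,   13.3])), (0.54, array([ 438.3, -131.6,    9.9]))]
```

View pics/w12.png

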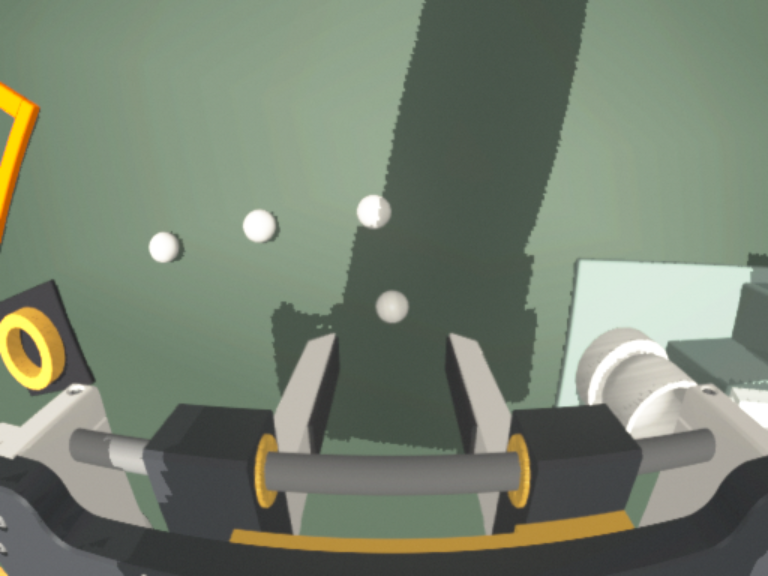

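Emit:
move_arm([
  {"rotation": [0, 0, 0], "offset": [6.5, -0.5, -20], "grip": 0},
  {"rotation": [0, 0, 0], "offset": [6.5, -0.5, -48], "grip": 0},
  {"rotation": [0, 0, 0], "offset": [6.5, -0.5, -72], "grip": 0},
  {"rotation": [0, 0, 0], "offset": [6.5, -0.5, -84], "grip": 0},
  {"rotation": [0, 0, 0], "offset": [6.5, -0.5, -88.5], "grip": 0},
  {"rotation": [0, 0, 0], "offset": [6.5, -0.5, -88.5], "grip": 0},
  {"rotation": [0, 0, 0], "offset": [6.5, -0.5, -88.5], "grip": -0.3},
  {"rotation": [0, 0, 0], "offset": [6.5, -0.5, -88.5], "grip": -1},
  {"rotation": [0, 0, 0], "offset": [6.5, -0.5, -88.5], "grip": -1},
  {"rotation": [0, 0, 0], "offset": [6.5, -0.5, -88.5], "grip": -1},
  {"rotation": [0, 0, 0], "offset": [6.5, -0.5, -88.5], "grip": -1},
  {"rotation": [0, 0, 0], "offset": [6.5, -0.5, -88.5], "grip": -1},
])

```text
clock: 18.18
tool_pos: [506.6, -61.6, 5.0]
ee_rot: [2.42, 1.998, 0.013]
contact_force: [0.5, 0.5, 2.3]
gripper_width: 18.4
```

Emit:
move_arm([
  {"rotation": [0, 0, 0], "offset": [0, 0, 15], "grip": -1},
  {"rotation": [0, 0, 0], "offset": [0, 0, 45], "grip": -1},
  {"rotation": [0, 0, 0], "offset": [4, 10, 78], "grip": -1},
  {"rotation": [0, 0, 0], "offset": [12, 28, 110], "grip": -1},
  {"rotation": [0, 0, 0], "offset": [22, 50, 142], "grip": -1},
  {"rotation": [0, 0, 0], "offset": [32, 74, 174], "grip": -1},
  {"rotation": [0, 0, 0], "offset": [42, 98, 206], "grip": -1},
  {"rotation": [0, 0, 0], "offset": [52, 124, 236], "grip": -1},
  {"rotation": [0, 0, 0], "offset": [63, 152, 260], "grip": -1},
  {"rotation": [0, 0, 0], "offset": [75, 182, 274], "grip": -1},
  {"rotation": [0, 0, 0], "offset": [88, 212, 278], "grip": -1},
  {"rotation": [0, 0, 0], "offset": [98, 240, 278], "grip": -1},
])

```text
clock: 19.18
tool_pos: [605.9, 180.2, 285.3]
ee_rot: [2.418, 1.997, 0.018]
contact_force: [0.8, -0.3, 1.4]
gripper_width: 18.1
```

Emit:
move_arm([
  {"rotation": [0, 0, 0], "offset": [4, 15, 0], "grip": -1},
  {"rotation": [0, 0, 0], "offset": [9, 32, 0], "grip": -1},
  {"rotation": [0, 0, 0], "offset": [12, 44, 0], "grip": -1},
  {"rotation": [0, 0, 0], "offset": [12, 44, 0], "grip": -1},
  {"rotation": [0, 0, 0], "offset": [12, 44, 0], "grip": -1},
])

```text
clock: 19.6
tool_pos: [617.7, 224.1, 284.9]
ee_rot: [2.417, 1.998, 0.017]
contact_force: [0.1, 0.2, -0.6]
gripper_width: 18.3
```

Emit:
move_arm([
  {"rotation": [0, 0, 0], "offset": [-1, 0, -14], "grip": -1},
  {"rotation": [0, 0, 0], "offset": [-1, 0, -30], "grip": -1},
  {"rotation": [0, 0, 0], "offset": [-1, 0, -41], "grip": -1},
  {"rotation": [0, 0, 0], "offset": [-1, 0, -44], "grip": -1},
  {"rotation": [0, 0, 0], "offset": [-1, 0, -44], "grip": -0.45},
  {"rotation": [0, 0, 0], "offset": [-1, 0, -44], "grip": -0.35},
  {"rotation": [0, 0, 0], "offset": [-1, 0, -44], "grip": -0.35},
  {"rotation": [0, 0, 0], "offset": [-1, 0, -25], "grip": -0.35},
  {"rotation": [0, 0, 0], "offset": [-1, 0, 0], "grip": -0.35},
  {"rotation": [0, 0, 0], "offset": [-1, 0, 0], "grip": -0.35},
])

```text
clock: 20.43
tool_pos: [619.2, 224.6, 291.8]
ee_rot: [2.413, 1.994, 0.031]
contact_force: [1.1, 1.1, 2.0]
gripper_width: 30.5
```

```bash
python3 - <<'E'
from h import *
st();snap('wrist','w13.png')
E
```

```text
t 20.43 tcp [619.2 224.6 291.8] rot [2.4 2.  0. ] F [1.1 1.1 2. ] w 30.5
```

View pics/w13.png

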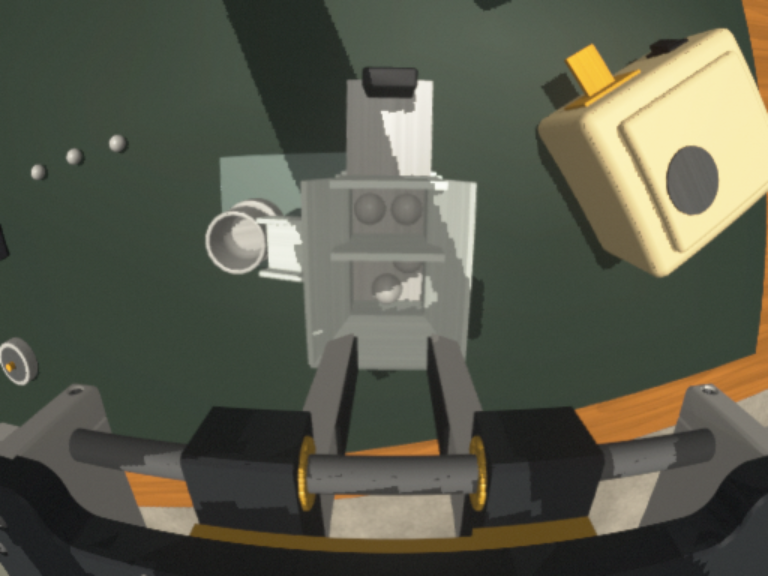

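Emit:
move_arm([
  {"rotation": [0, 0, 0], "offset": [-6, -15, 0], "grip": -0.2},
  {"rotation": [0, 0, 0], "offset": [-18, -42, 0], "grip": 0},
  {"rotation": [0, 0, 0], "offset": [-32, -74, 0], "grip": 0},
  {"rotation": [0, 0, 0], "offset": [-48, -105, -12], "grip": 0},
  {"rotation": [0, 0, 0], "offset": [-66, -133, -34], "grip": 0},
  {"rotation": [0, 0, 0], "offset": [-84, -160, -60], "grip": 0},
  {"rotation": [0, 0, 0], "offset": [-102, -187, -87], "grip": 0},
  {"rotation": [0, 0, 0], "offset": [-120, -213, -114], "grip": 0},
  {"rotation": [0, 0, 0], "offset": [-138, -239, -142], "grip": 0},
  {"rotation": [0, 0, 0], "offset": [-156, -264, -168], "grip": 0},
  {"rotation": [0, 0, 0], "offset": [-170, -282, -190], "grip": 0},
  {"rotation": [0, 0, 0], "offset": [-174, -286, -198], "grip": 0},
])

```text
clock: 21.48
tool_pos: [440.4, -62.2, 87.5]
ee_rot: [2.422, 1.995, 0.022]
contact_force: [-1.4, 0.5, -0.4]
gripper_width: 47.1
```

Emit:
move_arm([
  {"rotation": [0, 0, 0], "offset": [0, 0, 0], "grip": 0},
  {"rotation": [0, 0, 0], "offset": [0, 0, 0], "grip": 0},
])

```text
clock: 21.65
tool_pos: [440.1, -61.8, 87.1]
ee_rot: [2.423, 1.995, 0.022]
contact_force: [-0.2, 0.4, 0.3]
gripper_width: 46.8
```

```bash
python3 - <<'E'
from h import *
s=st();snap('wrist','w14.png')
for b in bp('wrist'):print(b)
print(balls('wrist'))
print(proj('wrist',(445,-61,10))*1.5)
E
```

```text
t 21.65 tcp [440.1 -61.8  87.1] rot [2.4 2.  0. ] F [-0.2  0.4  0.3] w 46.8
(0.9, 363, array([ 439.6, -131.1]))
(0.85, 378, array([445.5, -60.6]))
(0.64, 297, array([ 438. , -199.8]))
[(0.95, array([440.9, -64.1,   8.5])), (0.65, array([ 435.9, -199.5,    9.4]))]
[393.1 301.7]
```

View pics/w14.png

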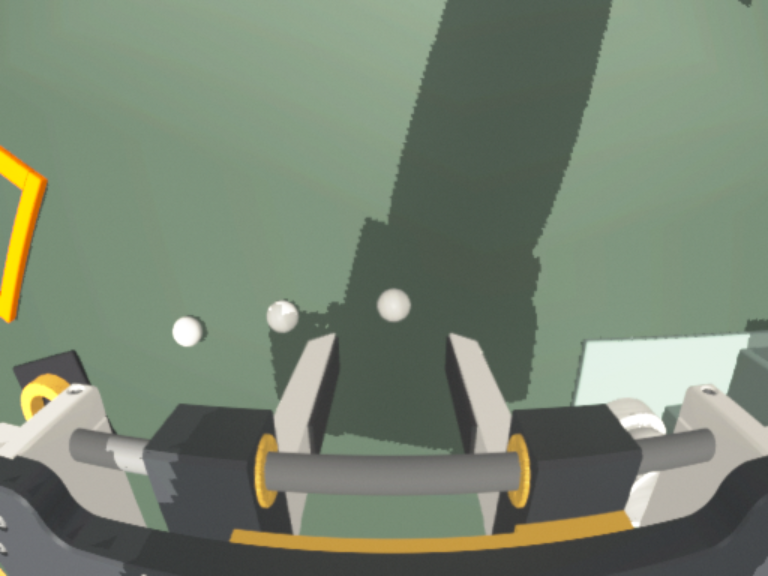

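Emit:
move_arm([
  {"rotation": [0, 0, 0], "offset": [4, 0.8, -20], "grip": 0},
  {"rotation": [0, 0, 0], "offset": [4, 0.8, -48], "grip": 0},
  {"rotation": [0, 0, 0], "offset": [4, 0.8, -70], "grip": 0},
  {"rotation": [0, 0, 0], "offset": [4, 0.8, -81], "grip": 0},
  {"rotation": [0, 0, 0], "offset": [4, 0.8, -85], "grip": 0},
  {"rotation": [0, 0, 0], "offset": [4, 0.8, -85], "grip": 0},
  {"rotation": [0, 0, 0], "offset": [4, 0.8, -85], "grip": -0.3},
  {"rotation": [0, 0, 0], "offset": [4, 0.8, -85], "grip": -1},
  {"rotation": [0, 0, 0], "offset": [4, 0.8, -85], "grip": -1},
  {"rotation": [0, 0, 0], "offset": [4, 0.8, -85], "grip": -1},
  {"rotation": [0, 0, 0], "offset": [4, 0.8, -85], "grip": -1},
  {"rotation": [0, 0, 0], "offset": [4, 0.8, -85], "grip": -1},
])

```text
clock: 22.8
tool_pos: [446.7, -61.3, 4.6]
ee_rot: [2.418, 1.994, 0.026]
contact_force: [0.2, 1.0, 1.0]
gripper_width: 18.2
```

Emit:
move_arm([
  {"rotation": [0, 0, 0], "offset": [0, 0, 15], "grip": -1},
  {"rotation": [0, 0, 0], "offset": [2, 3, 47], "grip": -1},
  {"rotation": [0, 0, 0], "offset": [12, 14, 80], "grip": -1},
  {"rotation": [0, 0, 0], "offset": [26, 32, 112], "grip": -1},
  {"rotation": [0, 0, 0], "offset": [42, 53, 142], "grip": -1},
  {"rotation": [0, 0, 0], "offset": [59, 76, 172], "grip": -1},
  {"rotation": [0, 0, 0], "offset": [77, 100, 202], "grip": -1},
  {"rotation": [0, 0, 0], "offset": [95, 126, 230], "grip": -1},
  {"rotation": [0, 0, 0], "offset": [113, 153, 254], "grip": -1},
  {"rotation": [0, 0, 0], "offset": [131, 182, 272], "grip": -1},
  {"rotation": [0, 0, 0], "offset": [147, 213, 279], "grip": -1},
  {"rotation": [0, 0, 0], "offset": [159, 242, 280], "grip": -1},
])

```text
clock: 23.8
tool_pos: [607.5, 182.5, 287.2]
ee_rot: [2.416, 1.993, 0.032]
contact_force: [0.6, 1.0, -0.3]
gripper_width: 18.3
```

Emit:
move_arm([
  {"rotation": [0, 0, 0], "offset": [4, 15, 0], "grip": -1},
  {"rotation": [0, 0, 0], "offset": [9, 32, 0], "grip": -1},
  {"rotation": [0, 0, 0], "offset": [12, 42, 0], "grip": -1},
  {"rotation": [0, 0, 0], "offset": [12, 42, 0], "grip": -1},
  {"rotation": [0, 0, 0], "offset": [12, 42, 0], "grip": -1},
])

```text
clock: 24.22
tool_pos: [619.2, 224.3, 286.7]
ee_rot: [2.415, 1.993, 0.03]
contact_force: [0.0, -0.7, -0.8]
gripper_width: 18.1
```

Emit:
move_arm([
  {"rotation": [0, 0, 0], "offset": [-3, -1, -14], "grip": -1},
  {"rotation": [0, 0, 0], "offset": [-3, -1, -30], "grip": -1},
  {"rotation": [0, 0, 0], "offset": [-3, -1, -42], "grip": -1},
  {"rotation": [0, 0, 0], "offset": [-3, -1, -46], "grip": -1},
  {"rotation": [0, 0, 0], "offset": [-3, -1, -46], "grip": -0.45},
  {"rotation": [0, 0, 0], "offset": [-3, -1, -46], "grip": -0.35},
  {"rotation": [0, 0, 0], "offset": [-3, -1, -46], "grip": -0.35},
  {"rotation": [0, 0, 0], "offset": [-3, -1, -25], "grip": -0.35},
  {"rotation": [0, 0, 0], "offset": [-3, -1, -5], "grip": -0.35},
  {"rotation": [0, 0, 0], "offset": [-3, -1, -5], "grip": -0.35},
])

```text
clock: 25.05
tool_pos: [618.6, 223.7, 287.9]
ee_rot: [2.411, 1.99, 0.043]
contact_force: [0.1, -0.0, 0.5]
gripper_width: 30.4
```

```bash
python3 - <<'E'
from h import *
st();snap('wrist','w15.png');print(bp('wrist'))
E
```

```text
t 25.05 tcp [618.6 223.7 287.9] rot [2.4 2.  0. ] F [ 0.1 -0.   0.5] w 30.4
[(0.75, 5366, array([564.9, 234.3])), (0.64, 103, array([652.9, 238. ])), (0.64, 316, array([675.4, 211.8])), (0.38, 94, array([ 436.6, -127.7]))]
```

View pics/w15.png

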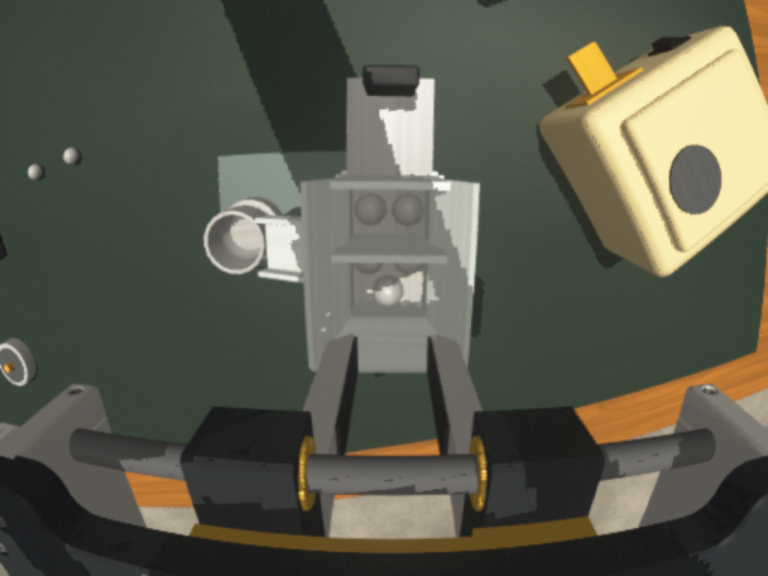

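Emit:
move_arm([
  {"rotation": [0, 0, 0], "offset": [-6, -15, 0], "grip": -0.2},
  {"rotation": [0, 0, 0], "offset": [-18, -46, 0], "grip": 0},
  {"rotation": [0, 0, 0], "offset": [-32, -80, 0], "grip": 0},
  {"rotation": [0, 0, 0], "offset": [-48, -114, -10], "grip": 0},
  {"rotation": [0, 0, 0], "offset": [-65, -146, -30], "grip": 0},
  {"rotation": [0, 0, 0], "offset": [-83, -178, -54], "grip": 0},
  {"rotation": [0, 0, 0], "offset": [-101, -210, -78], "grip": 0},
  {"rotation": [0, 0, 0], "offset": [-119, -242, -102], "grip": 0},
  {"rotation": [0, 0, 0], "offset": [-137, -274, -128], "grip": 0},
  {"rotation": [0, 0, 0], "offset": [-155, -306, -154], "grip": 0},
  {"rotation": [0, 0, 0], "offset": [-172, -336, -180], "grip": 0},
  {"rotation": [0, 0, 0], "offset": [-181, -353, -196], "grip": 0},
])

```text
clock: 26.15
tool_pos: [433.9, -130.3, 85.1]
ee_rot: [2.415, 1.993, 0.033]
contact_force: [0.6, -1.0, -0.1]
gripper_width: 47.2
```

```bash
python3 - <<'E'
from h import *
s=st();m=R.from_rotvec(s['ee_rot']);z=m.as_matrix()[:,2];print(z.round(4),yaw(),'correct',np.round(np.cross(z,[0,0,-1]),3))
E
```

```text
t 26.15 tcp [ 433.9 -130.3   85.1] rot [2.4 2.  0. ] F [ 0.6 -1.  -0.1] w 47.2
[ 0.  0. -1.] 1.3799021502453321 correct [-0.  0.  0.]
```

```bash
cat >> h.py <<'E'
def tilt():
    z=R.from_rotvec(ctrl.get_state()['ee_rot']).as_matrix()[:,2];print('corr',[round(float(v),4) for v in np.cross(z,[0,0,-1])],'yaw',round(float(yaw()),3))
E
python3 - <<'E'
from h import *
st();tilt();snap('wrist','w16.png')
for b in bp('wrist'):print(b)
E
```

```text
t 26.15 tcp [ 433.9 -130.3   85.1] rot [2.4 2.  0. ] F [ 0.6 -1.  -0.1] w 47.2
corr [-0.0054, 0.0232, 0.0] yaw 1.38
(0.84, 383, array([ 430.8, -131.1]))
(0.56, 338, array([ 429.1, -198.1]))
```

View pics/w16.png

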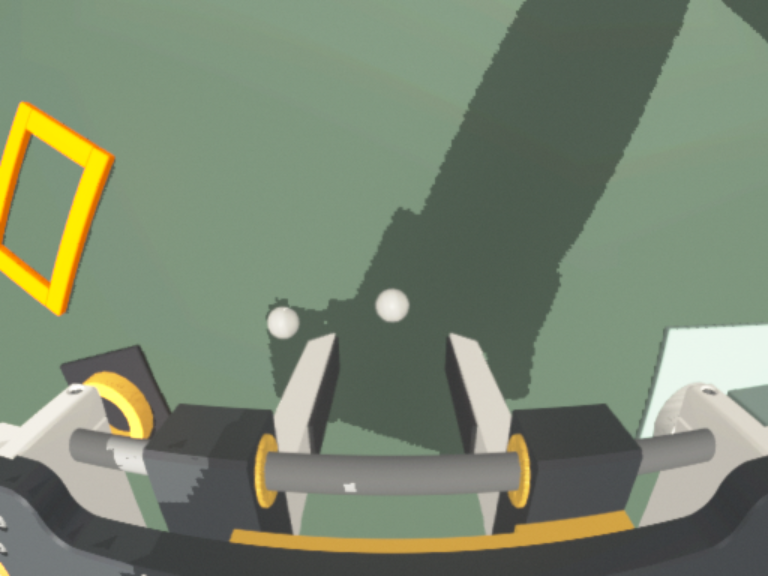

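Emit:
move_arm([
  {"rotation": [-0.0054, 0.0232, 0], "offset": [2, 0, 0], "grip": 0},
  {"rotation": [-0.0054, 0.0232, 0], "offset": [2, 0, 0], "grip": 0},
  {"rotation": [-0.0054, 0.0232, 0], "offset": [2, 0, 0], "grip": 0},
])

```text
clock: 26.5
tool_pos: [433.7, -129.5, 82.4]
ee_rot: [-2.421, -1.99, 0.005]
contact_force: [0.1, -0.6, 0.2]
gripper_width: 47.5
```

```bash
python3 - <<'E'
from h import *
st();tilt();ctrl.camera('wrist')
for b in bp('wrist'):print(b)
E
```

```text
t 26.5 tcp [ 433.7 -129.5   82.4] rot [-2.4 -2.   0. ] F [ 0.1 -0.6  0.2] w 47.5
corr [-0.0038, -0.0072, -0.0] yaw 1.376
(0.7, 400, array([ 438.1, -130.3]))
(0.69, 347, array([ 436.2, -198.8]))
```

Emit:
move_arm([
  {"rotation": [0, 0, 0], "offset": [3.8, -1, -20], "grip": 0},
  {"rotation": [0, 0, 0], "offset": [3.8, -1, -46], "grip": 0},
  {"rotation": [0, 0, 0], "offset": [3.8, -1, -66], "grip": 0},
  {"rotation": [0, 0, 0], "offset": [3.8, -1, -76], "grip": 0},
  {"rotation": [0, 0, 0], "offset": [3.8, -1, -79.5], "grip": 0},
  {"rotation": [0, 0, 0], "offset": [3.8, -1, -79.5], "grip": 0},
  {"rotation": [0, 0, 0], "offset": [3.8, -1, -79.5], "grip": -0.3},
  {"rotation": [0, 0, 0], "offset": [3.8, -1, -79.5], "grip": -1},
  {"rotation": [0, 0, 0], "offset": [3.8, -1, -79.5], "grip": -1},
  {"rotation": [0, 0, 0], "offset": [3.8, -1, -79.5], "grip": -1},
  {"rotation": [0, 0, 0], "offset": [3.8, -1, -79.5], "grip": -1},
  {"rotation": [0, 0, 0], "offset": [3.8, -1, -79.5], "grip": -1},
])

```text
clock: 27.6
tool_pos: [438.1, -130.8, 3.8]
ee_rot: [-2.422, -1.992, 0.004]
contact_force: [0.6, -0.9, 3.4]
gripper_width: 18.1
```

Carry to (606,182,285).

Emit:
move_arm([
  {"rotation": [0, 0, 0], "offset": [0, 0, 15], "grip": -1},
  {"rotation": [0, 0, 0], "offset": [4, 8, 47], "grip": -1},
  {"rotation": [0, 0, 0], "offset": [14, 28, 78], "grip": -1},
  {"rotation": [0, 0, 0], "offset": [28, 54, 106], "grip": -1},
  {"rotation": [0, 0, 0], "offset": [44, 82, 134], "grip": -1},
  {"rotation": [0, 0, 0], "offset": [60, 110, 162], "grip": -1},
  {"rotation": [0, 0, 0], "offset": [77, 140, 190], "grip": -1},
  {"rotation": [0, 0, 0], "offset": [95, 172, 216], "grip": -1},
  {"rotation": [0, 0, 0], "offset": [113, 205, 240], "grip": -1},
  {"rotation": [0, 0, 0], "offset": [131, 240, 262], "grip": -1},
  {"rotation": [0, 0, 0], "offset": [150, 274, 276], "grip": -1},
  {"rotation": [0, 0, 0], "offset": [167, 308, 281], "grip": -1},
])

```text
clock: 28.6
tool_pos: [601.9, 169.8, 285.7]
ee_rot: [-2.425, -1.993, -0.001]
contact_force: [0.9, 0.1, -0.0]
gripper_width: 18.0
```

Emit:
move_arm([
  {"rotation": [0, 0, 0], "offset": [5, 20, 0], "grip": -1},
  {"rotation": [0, 0, 0], "offset": [10, 36, 0], "grip": -1},
  {"rotation": [0, 0, 0], "offset": [13, 45, 0], "grip": -1},
  {"rotation": [0, 0, 0], "offset": [13, 45, 0], "grip": -1},
  {"rotation": [0, 0, 0], "offset": [13, 45, 0], "grip": -1},
])

```text
clock: 29.02
tool_pos: [614.5, 214.4, 285.0]
ee_rot: [-2.424, -1.993, 0.001]
contact_force: [-0.1, 0.4, -1.0]
gripper_width: 18.3
```

Emit:
move_arm([
  {"rotation": [0, 0, 0], "offset": [2, 7, -10], "grip": -1},
  {"rotation": [0, 0, 0], "offset": [2, 9, -28], "grip": -1},
  {"rotation": [0, 0, 0], "offset": [2, 9, -40], "grip": -1},
  {"rotation": [0, 0, 0], "offset": [2, 9, -44], "grip": -1},
  {"rotation": [0, 0, 0], "offset": [2, 9, -44], "grip": -0.45},
  {"rotation": [0, 0, 0], "offset": [2, 9, -44], "grip": -0.35},
  {"rotation": [0, 0, 0], "offset": [2, 9, -44], "grip": -0.35},
  {"rotation": [0, 0, 0], "offset": [2, 9, -25], "grip": -0.35},
  {"rotation": [0, 0, 0], "offset": [2, 9, -2], "grip": -0.35},
  {"rotation": [0, 0, 0], "offset": [2, 9, -2], "grip": -0.35},
])

```text
clock: 29.85
tool_pos: [619.0, 223.8, 289.6]
ee_rot: [2.426, 1.994, 0.013]
contact_force: [-0.3, -0.1, 1.2]
gripper_width: 30.5
```

```bash
python3 - <<'E'
from h import *
st();tilt();snap('wrist','w17.png')
E
```

```text
t 29.85 tcp [619.  223.8 289.6] rot [2.4 2.  0. ] F [-0.3 -0.1  1.2] w 30.5
corr [-0.0041, 0.0074, 0.0] yaw 1.376
```

View pics/w17.png

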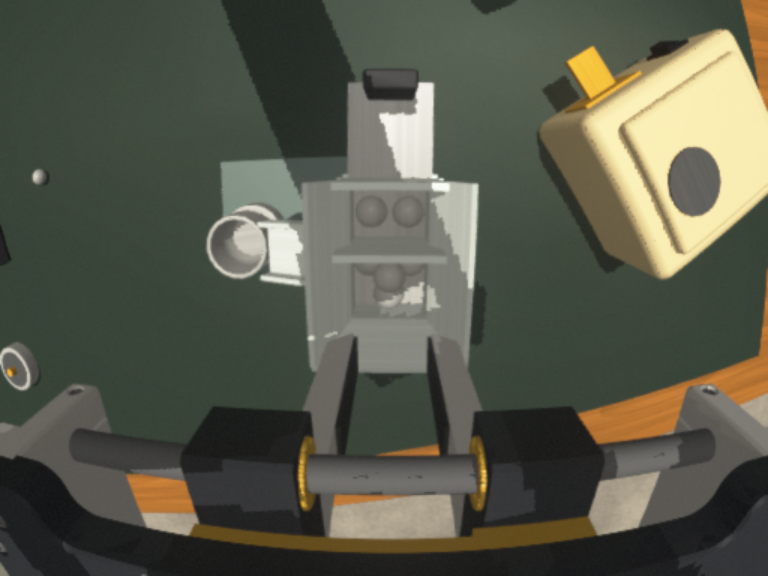

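Emit:
move_arm([
  {"rotation": [0, 0, 0], "offset": [-6, -15, 0], "grip": -0.2},
  {"rotation": [0, 0, 0], "offset": [-18, -48, 0], "grip": 0},
  {"rotation": [0, 0, 0], "offset": [-32, -84, 0], "grip": 0},
  {"rotation": [0, 0, 0], "offset": [-48, -120, -8], "grip": 0},
  {"rotation": [0, 0, 0], "offset": [-64, -155, -24], "grip": 0},
  {"rotation": [0, 0, 0], "offset": [-80, -190, -42], "grip": 0},
  {"rotation": [0, 0, 0], "offset": [-96, -225, -62], "grip": 0},
  {"rotation": [0, 0, 0], "offset": [-112, -260, -82], "grip": 0},
  {"rotation": [0, 0, 0], "offset": [-128, -295, -104], "grip": 0},
  {"rotation": [0, 0, 0], "offset": [-144, -330, -126], "grip": 0},
  {"rotation": [0, 0, 0], "offset": [-160, -365, -150], "grip": 0},
  {"rotation": [0, 0, 0], "offset": [-173, -396, -172], "grip": 0},
])

```text
clock: 30.9
tool_pos: [447.9, -164.5, 120.3]
ee_rot: [2.426, 1.994, 0.01]
contact_force: [1.7, 0.1, 1.1]
gripper_width: 46.7
```

Emit:
move_arm([
  {"rotation": [0, 0, 0], "offset": [-8, -17, -15], "grip": 0},
  {"rotation": [0, 0, 0], "offset": [-10, -23, -22], "grip": 0},
  {"rotation": [0, 0, 0], "offset": [-10, -23, -22], "grip": 0},
  {"rotation": [0, 0, 0], "offset": [-10, -23, -22], "grip": 0},
])

```text
clock: 31.23
tool_pos: [438.1, -187.0, 98.3]
ee_rot: [2.427, 1.994, 0.01]
contact_force: [-0.8, 0.6, 0.5]
gripper_width: 46.9
```

```bash
python3 - <<'E'
from h import *
st();tilt();snap('wrist','w18.png')
for b in bp('wrist'):print(b)
print(balls('wrist'))
E
```

```text
t 31.23 tcp [ 438.1 -187.    98.3] rot [2.4 2.  0. ] F [-0.8  0.6  0.5] w 46.9
corr [-0.0038, 0.0052, 0.0] yaw 1.376
(0.85, 358, array([ 436.9, -198.7]))
[(0.56, array([ 436. , -195.8,   12.1]))]
```

View pics/w18.png

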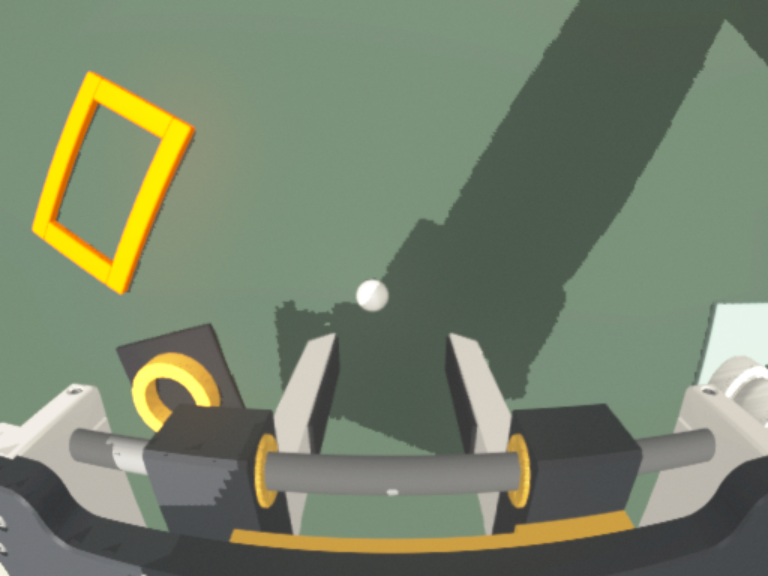

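Emit:
move_arm([
  {"rotation": [0, 0, 0], "offset": [-1, -8, -20], "grip": 0},
  {"rotation": [0, 0, 0], "offset": [-1, -11.8, -50], "grip": 0},
  {"rotation": [0, 0, 0], "offset": [-1, -11.8, -77], "grip": 0},
  {"rotation": [0, 0, 0], "offset": [-1, -11.8, -90], "grip": 0},
  {"rotation": [0, 0, 0], "offset": [-1, -11.8, -95], "grip": 0},
  {"rotation": [0, 0, 0], "offset": [-1, -11.8, -95], "grip": 0},
  {"rotation": [0, 0, 0], "offset": [-1, -11.8, -95], "grip": -0.3},
  {"rotation": [0, 0, 0], "offset": [-1, -11.8, -95], "grip": -1},
  {"rotation": [0, 0, 0], "offset": [-1, -11.8, -95], "grip": -1},
  {"rotation": [0, 0, 0], "offset": [-1, -11.8, -95], "grip": -1},
  {"rotation": [0, 0, 0], "offset": [-1, -11.8, -95], "grip": -1},
  {"rotation": [0, 0, 0], "offset": [-1, -11.8, -95], "grip": -1},
])

```text
clock: 32.38
tool_pos: [438.7, -199.1, 5.2]
ee_rot: [2.422, 1.994, 0.011]
contact_force: [1.1, 0.4, 2.8]
gripper_width: 18.1
```

Gripped. Carry to (600,165,285): delta (162,364,280).

Emit:
move_arm([
  {"rotation": [0, 0, 0], "offset": [0, 0, 15], "grip": -1},
  {"rotation": [0, 0, 0], "offset": [4, 10, 46], "grip": -1},
  {"rotation": [0, 0, 0], "offset": [14, 34, 74], "grip": -1},
  {"rotation": [0, 0, 0], "offset": [27, 64, 100], "grip": -1},
  {"rotation": [0, 0, 0], "offset": [41, 95, 125], "grip": -1},
  {"rotation": [0, 0, 0], "offset": [55, 126, 150], "grip": -1},
  {"rotation": [0, 0, 0], "offset": [70, 158, 174], "grip": -1},
  {"rotation": [0, 0, 0], "offset": [85, 191, 197], "grip": -1},
  {"rotation": [0, 0, 0], "offset": [100, 225, 219], "grip": -1},
  {"rotation": [0, 0, 0], "offset": [116, 260, 240], "grip": -1},
  {"rotation": [0, 0, 0], "offset": [131, 294, 259], "grip": -1},
  {"rotation": [0, 0, 0], "offset": [146, 328, 274], "grip": -1},
])

```text
clock: 33.38
tool_pos: [583.1, 125.8, 278.7]
ee_rot: [2.421, 1.994, 0.013]
contact_force: [0.5, -0.1, -0.1]
gripper_width: 18.3
```

Emit:
move_arm([
  {"rotation": [0, 0, 0], "offset": [10, 30, 8], "grip": -1},
  {"rotation": [0, 0, 0], "offset": [20, 60, 8], "grip": -1},
  {"rotation": [0, 0, 0], "offset": [28, 84, 8], "grip": -1},
  {"rotation": [0, 0, 0], "offset": [32, 93, 8], "grip": -1},
  {"rotation": [0, 0, 0], "offset": [32, 93, 8], "grip": -1},
  {"rotation": [0, 0, 0], "offset": [32, 93, 8], "grip": -1},
])

```text
clock: 33.88
tool_pos: [614.8, 218.3, 286.1]
ee_rot: [2.421, 1.994, 0.011]
contact_force: [0.4, 0.4, 0.2]
gripper_width: 18.1
```

Emit:
move_arm([
  {"rotation": [0, 0, 0], "offset": [2, 4, -10], "grip": -1},
  {"rotation": [0, 0, 0], "offset": [2, 5, -28], "grip": -1},
  {"rotation": [0, 0, 0], "offset": [2, 5, -41], "grip": -1},
  {"rotation": [0, 0, 0], "offset": [2, 5, -45], "grip": -1},
  {"rotation": [0, 0, 0], "offset": [2, 5, -45], "grip": -0.45},
  {"rotation": [0, 0, 0], "offset": [2, 5, -45], "grip": -0.35},
  {"rotation": [0, 0, 0], "offset": [2, 5, -45], "grip": -0.35},
  {"rotation": [0, 0, 0], "offset": [2, 5, -25], "grip": -0.35},
  {"rotation": [0, 0, 0], "offset": [2, 5, -2], "grip": -0.35},
  {"rotation": [0, 0, 0], "offset": [2, 5, -2], "grip": -0.35},
])

```text
clock: 34.72
tool_pos: [619.3, 223.7, 290.8]
ee_rot: [2.417, 1.991, 0.025]
contact_force: [0.9, 0.2, 1.4]
gripper_width: 30.3
```

```bash
python3 - <<'E'
from h import *
st();tilt();snap('wrist','w19.png');snap('scene','s19.png')
print(ctrl.landmark_of('wrist','gate_handle'))
print(back('wrist',(390/1.5,78/1.5),226))
E
```

```text
t 34.72 tcp [619.3 223.7 290.8] rot [2.4 2.  0. ] F [0.9 0.2 1.4] w 30.3
corr [-0.0021, 0.0188, 0.0] yaw 1.378
[{'at': [493.6, 247.0, 205.9], 'p': 0.66}]
[492.5 246.7 226. ]
```

View pics/w19.png

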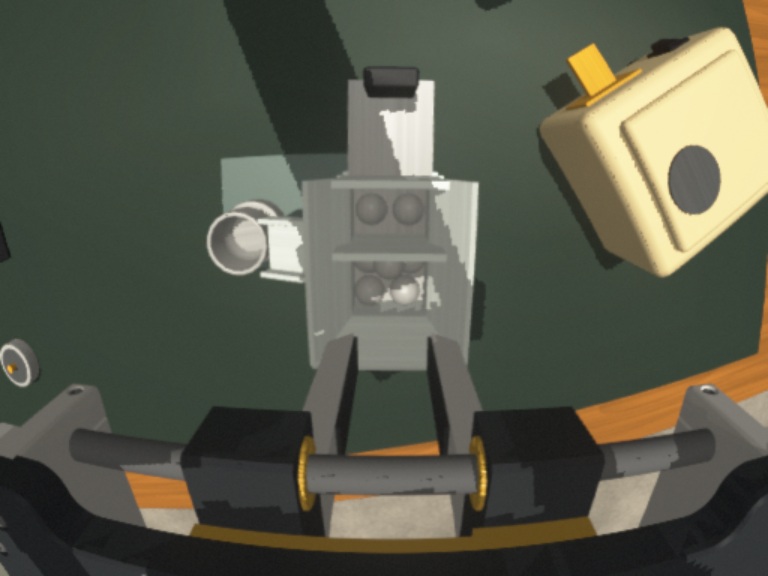

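View pics/s19.png

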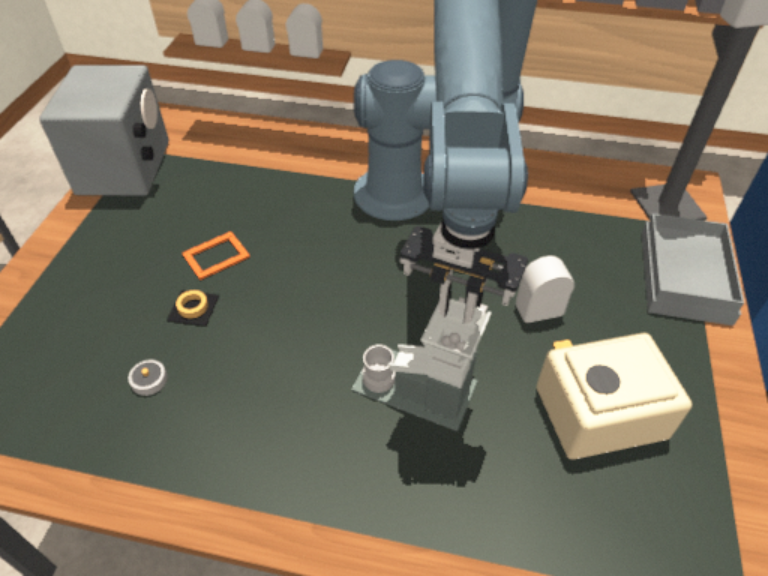

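Emit:
move_arm([
  {"rotation": [0, 0, -0.1], "offset": [-10, 2, 5], "grip": -0.3},
  {"rotation": [0, 0, -0.22], "offset": [-22, 4, 10], "grip": -0.1},
  {"rotation": [0, 0, -0.34], "offset": [-35, 6, 10], "grip": -0.1},
  {"rotation": [0, 0, -0.46], "offset": [-48, 8, 10], "grip": -0.1},
  {"rotation": [0, 0, -0.58], "offset": [-60, 10, 10], "grip": -0.1},
  {"rotation": [0, 0, -0.7], "offset": [-72, 13, 10], "grip": -0.1},
  {"rotation": [0, 0, -0.82], "offset": [-84, 15, 10], "grip": -0.1},
  {"rotation": [0, 0, -0.94], "offset": [-96, 18, 10], "grip": -0.1},
  {"rotation": [0, 0, -1.06], "offset": [-106, 20, 10], "grip": -0.1},
  {"rotation": [0, 0, -1.18], "offset": [-116, 22, 10], "grip": -0.1},
  {"rotation": [0, 0, -1.3], "offset": [-123, 23, 10], "grip": -0.1},
  {"rotation": [0, 0, -1.42], "offset": [-126, 23, 10], "grip": -0.1},
])

```text
clock: 35.87
tool_pos: [489.4, 246.4, 292.6]
ee_rot: [3.131, -0.074, -0.001]
contact_force: [0.2, -0.5, -0.1]
gripper_width: 42.3
```

```bash
python3 - <<'E'
from h import *
st();tilt()
E
```

```text
t 35.87 tcp [489.4 246.4 292.6] rot [ 3.1 -0.1 -0. ] F [ 0.2 -0.5 -0.1] w 42.3
corr [0.0098, -0.0007, 0.0] yaw -0.047
```

Emit:
move_arm([
  {"rotation": [0.005, 0, -0.1], "offset": [2, 0.5, 0], "grip": -0.1},
  {"rotation": [0.01, 0, -0.148], "offset": [3.5, 0.5, 0], "grip": -0.1},
  {"rotation": [0.01, 0, -0.148], "offset": [3.5, 0.5, 0], "grip": -0.1},
  {"rotation": [0.01, 0, -0.148], "offset": [3.5, 0.5, 0], "grip": -0.1},
])

```text
clock: 36.2
tool_pos: [492.5, 246.7, 291.4]
ee_rot: [3.126, -0.304, -0.005]
contact_force: [0.9, 0.3, 0.5]
gripper_width: 42.3
```

```bash
python3 - <<'E'
from h import *
st();tilt();snap('wrist','w20.png')
print(ctrl.landmark_of('wrist','gate_handle'));print(proj('wrist',(493,247,226))*1.5)
E
```

```text
t 36.2 tcp [492.5 246.7 291.4] rot [ 3.1 -0.3 -0. ] F [0.9 0.3 0.5] w 42.3
corr [0.0002, -0.0033, 0.0] yaw -0.194
[{'at': [493.7, 246.6, 208.1], 'p': 0.77}]
[392.7 305.5]
```

View pics/w20.png

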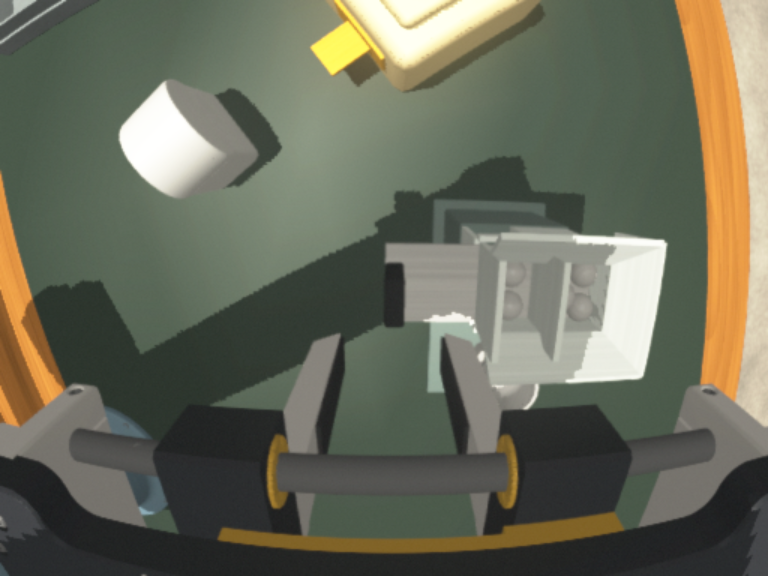

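Emit:
move_arm([
  {"rotation": [0, 0, 0], "offset": [0.5, 0, -5], "grip": -0.4},
  {"rotation": [0, 0, 0], "offset": [0.5, 0, -15], "grip": -0.4},
  {"rotation": [0, 0, 0], "offset": [0.5, 0, -30], "grip": -0.4},
  {"rotation": [0, 0, 0], "offset": [0.5, 0, -45], "grip": -0.4},
  {"rotation": [0, 0, 0], "offset": [0.5, 0, -52], "grip": -0.4},
  {"rotation": [0, 0, 0], "offset": [0.5, 0, -52], "grip": -0.4},
  {"rotation": [0, 0, 0], "offset": [0.5, 0, -52], "grip": -0.4},
])

```text
clock: 36.88
tool_pos: [492.9, 246.7, 239.4]
ee_rot: [3.126, -0.304, -0.006]
contact_force: [-0.3, -0.6, -0.6]
gripper_width: 28.3
```

```bash
python3 - <<'E'
from h import *
st();tilt();snap('wrist','w21.png')
print(proj('wrist',(493,247,226))*1.5)
E
```

```text
t 36.88 tcp [492.9 246.7 239.4] rot [ 3.1 -0.3 -0. ] F [-0.3 -0.6 -0.6] w 28.3
corr [0.0003, -0.0036, 0.0] yaw -0.194
[391.2 340.4]
```

View pics/w21.png

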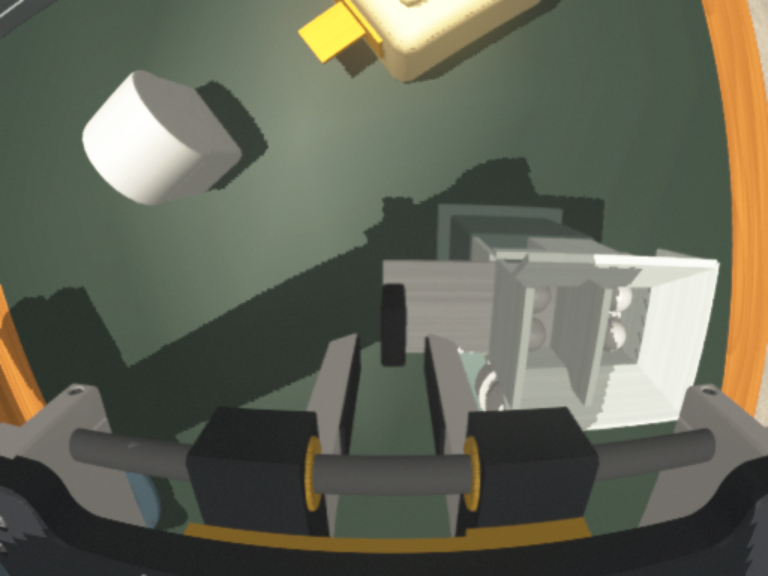

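Emit:
move_arm([
  {"rotation": [0, 0, 0], "offset": [1, 2, -12], "grip": -0.4},
  {"rotation": [0, 0, 0], "offset": [1, 2, -26], "grip": -0.4},
  {"rotation": [0, 0, 0], "offset": [1, 2, -40], "grip": -0.4},
  {"rotation": [0, 0, 0], "offset": [1, 2, -50], "grip": -0.4},
  {"rotation": [0, 0, 0], "offset": [1, 2, -53], "grip": -0.4},
  {"rotation": [0, 0, 0], "offset": [1, 2, -53], "grip": -0.4},
])

```text
clock: 37.43
tool_pos: [494.0, 248.8, 186.3]
ee_rot: [3.126, -0.304, -0.006]
contact_force: [-0.0, -0.1, -0.3]
gripper_width: 28.2
```

Emit:
move_arm([
  {"rotation": [0, 0, 0], "offset": [0, 0, 0], "grip": -0.6},
  {"rotation": [0, 0, 0], "offset": [0, 0, 0], "grip": -0.7},
  {"rotation": [0, 0, 0], "offset": [0, 0, 0], "grip": -0.8},
  {"rotation": [0, 0, 0], "offset": [0, 0, 0], "grip": -1},
  {"rotation": [0, 0, 0], "offset": [0, 0, 0], "grip": -1},
  {"rotation": [0, 0, 0], "offset": [0, 0, 0], "grip": -1},
])

```text
clock: 37.93
tool_pos: [493.8, 249.1, 187.2]
ee_rot: [3.127, -0.305, -0.005]
contact_force: [-5.5, -0.3, 5.5]
gripper_width: 11.8
```

```bash
python3 - <<'E'
from h import *
st();tilt();snap('wrist','w22.png')
E
```

```text
t 37.93 tcp [493.8 249.1 187.2] rot [ 3.1 -0.3 -0. ] F [-5.5 -0.3  5.5] w 11.8
corr [-0.0003, -0.0035, -0.0] yaw -0.194
```

View pics/w22.png

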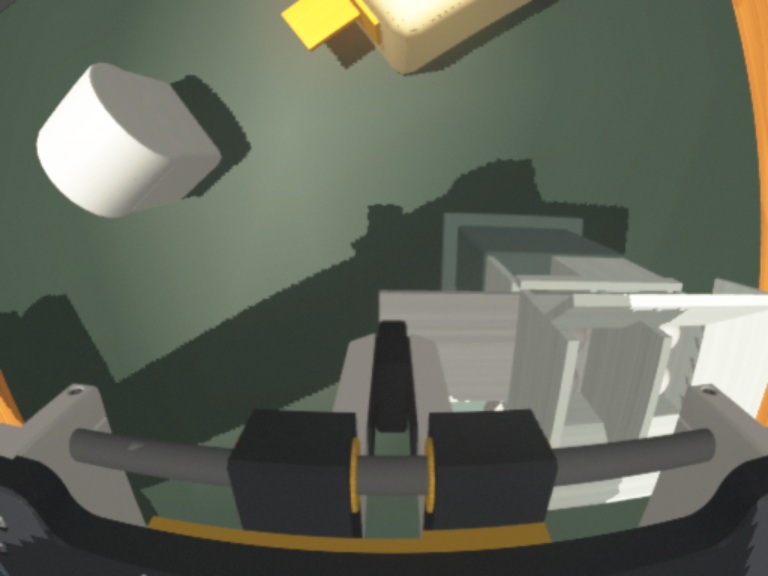

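Emit:
move_arm([
  {"rotation": [0, 0, 0], "offset": [-4, 0.8, 0], "grip": -1},
  {"rotation": [0, 0, 0], "offset": [-8, 1.6, 0], "grip": -1},
  {"rotation": [0, 0, 0], "offset": [-12, 2.4, 0], "grip": -1},
  {"rotation": [0, 0, 0], "offset": [-16, 3.1, 0], "grip": -1},
  {"rotation": [0, 0, 0], "offset": [-20, 3.9, 0], "grip": -1},
  {"rotation": [0, 0, 0], "offset": [-24, 4.7, 0], "grip": -1},
  {"rotation": [0, 0, 0], "offset": [-28, 5.5, 0], "grip": -1},
  {"rotation": [0, 0, 0], "offset": [-32, 6.3, 0], "grip": -1},
  {"rotation": [0, 0, 0], "offset": [-36, 7.1, 0], "grip": -1},
  {"rotation": [0, 0, 0], "offset": [-40, 7.9, 0], "grip": -1},
  {"rotation": [0, 0, 0], "offset": [-42.5, 8.4, 0], "grip": -1},
  {"rotation": [0, 0, 0], "offset": [-42.5, 8.4, 0], "grip": -1},
])

```text
clock: 38.98
tool_pos: [450.5, 257.9, 187.2]
ee_rot: [-3.126, 0.304, 0.007]
contact_force: [1.5, 3.2, -2.1]
gripper_width: 11.6
```

```bash
python3 - <<'E'
from h import *
s=st();tilt();snap('wrist','w23.png');snap('scene','s23.png')
print(np.hypot(*(np.array(s['tool_pos'][:2])-[493.8,249.1])))
E
```

```text
t 38.98 tcp [450.5 257.9 187.2] rot [-3.1  0.3  0. ] F [ 1.5  3.2 -2.1] w 11.6
corr [-0.0009, -0.0043, -0.0] yaw -0.194
44.187305544218766
```

View pics/w23.png

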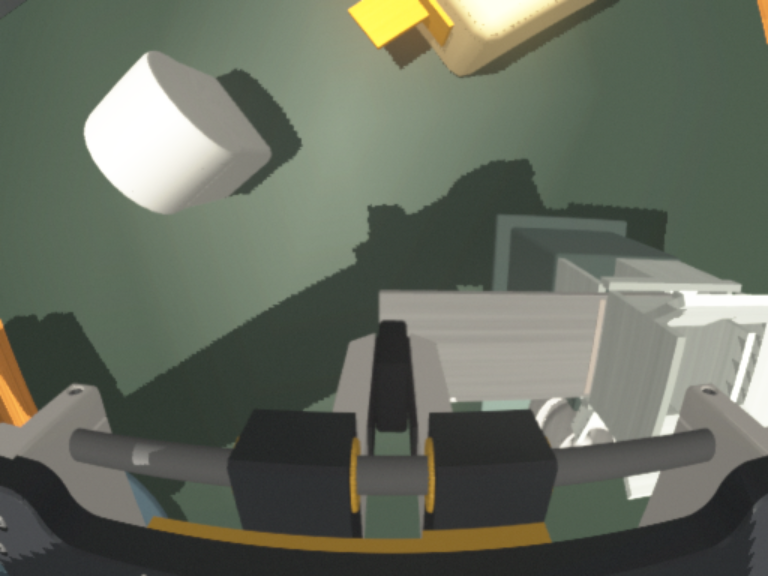

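View pics/s23.png

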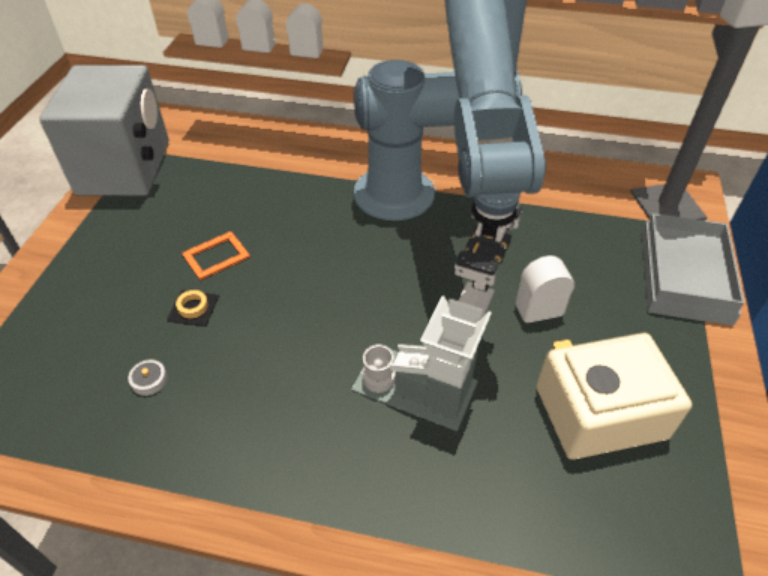

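Emit:
move_arm([
  {"rotation": [0, 0, 0], "offset": [0, 0, 0], "grip": -1},
  {"rotation": [0, 0, 0], "offset": [0, 0, 0], "grip": -1},
  {"rotation": [0, 0, 0], "offset": [0, 0, 0], "grip": -1},
  {"rotation": [0, 0, 0], "offset": [0, 0, 0], "grip": -1},
  {"rotation": [0, 0, 0], "offset": [0, 0, 0], "grip": -1},
  {"rotation": [0, 0, 0], "offset": [0, 0, 0], "grip": -1},
  {"rotation": [0, 0, 0], "offset": [0, 0, 0], "grip": -1},
  {"rotation": [0, 0, 0], "offset": [0, 0, 0], "grip": -1},
  {"rotation": [0, 0, 0], "offset": [0, 0, 0], "grip": -1},
  {"rotation": [0, 0, 0], "offset": [0, 0, 0], "grip": -1},
  {"rotation": [0, 0, 0], "offset": [0, 0, 0], "grip": -1},
  {"rotation": [0, 0, 0], "offset": [0, 0, 0], "grip": -1},
])

```text
clock: 40.08
tool_pos: [450.5, 257.9, 187.2]
ee_rot: [-3.126, 0.304, 0.008]
contact_force: [-0.5, 4.3, -1.5]
gripper_width: 11.7
```

```bash
python3 - <<'E'
from h import *
s=st()
im=ctrl.camera('scene')[:,:,::-1];a=cv2.resize(im[190:300,220:340],None,fx=6,fy=5,interpolation=cv2.INTER_CUBIC);cv2.imwrite('pics/z1.png',a)
im=ctrl.camera('top')[:,:,::-1];a=cv2.resize(im[130:220,170:280],None,fx=6,fy=6,interpolation=cv2.INTER_CUBIC);cv2.imwrite('pics/z2.png',a)
E
```

```text
t 40.08 tcp [450.5 257.9 187.2] rot [-3.1  0.3  0. ] F [-0.5  4.3 -1.5] w 11.7
```

View pics/z1.png

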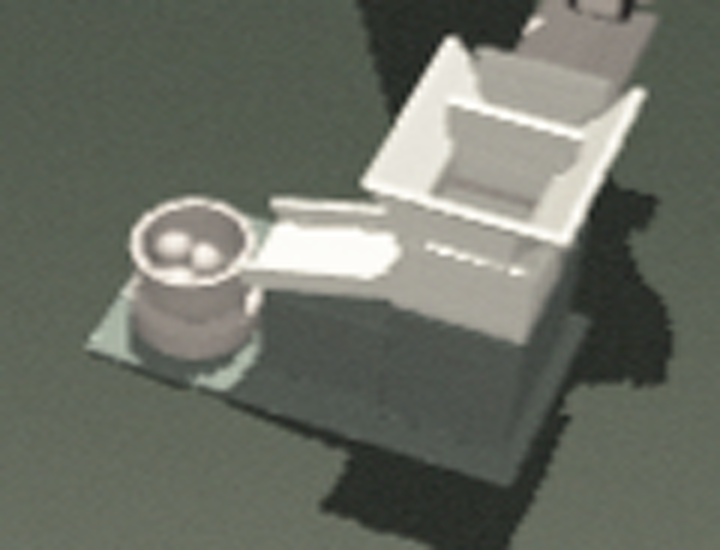

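View pics/z2.png

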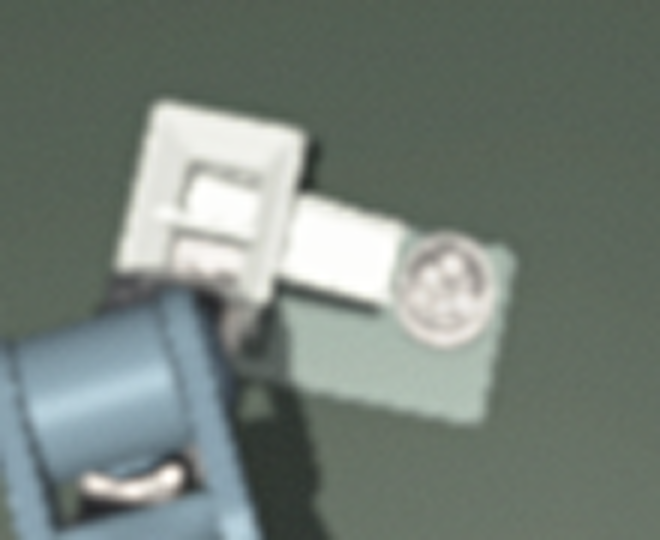

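Emit:
move_arm([
  {"rotation": [0, 0, 0], "offset": [5, -1, 0], "grip": -1},
  {"rotation": [0, 0, 0], "offset": [10, -2, 0], "grip": -1},
  {"rotation": [0, 0, 0], "offset": [15, -3, 0], "grip": -1},
  {"rotation": [0, 0, 0], "offset": [20, -4, 0], "grip": -1},
  {"rotation": [0, 0, 0], "offset": [25, -5, 0], "grip": -1},
  {"rotation": [0, 0, 0], "offset": [30, -6, 0], "grip": -1},
  {"rotation": [0, 0, 0], "offset": [35, -7, 0], "grip": -1},
  {"rotation": [0, 0, 0], "offset": [40, -7.9, 0], "grip": -1},
  {"rotation": [0, 0, 0], "offset": [43, -8.5, 0], "grip": -1},
  {"rotation": [0, 0, 0], "offset": [44, -8.7, 0], "grip": -1},
  {"rotation": [0, 0, 0], "offset": [44, -8.7, 0], "grip": -1},
])

```text
clock: 41.1
tool_pos: [493.8, 249.1, 187.2]
ee_rot: [3.127, -0.304, -0.013]
contact_force: [-7.7, 1.5, 3.9]
gripper_width: 12.0
```

Emit:
move_arm([
  {"rotation": [0, 0, 0], "offset": [1, -0.2, 0], "grip": -1},
  {"rotation": [0, 0, 0], "offset": [1.5, -0.3, 0], "grip": -1},
  {"rotation": [0, 0, 0], "offset": [1.5, -0.3, 0], "grip": -1},
])

```text
clock: 41.35
tool_pos: [493.7, 249.0, 187.2]
ee_rot: [3.126, -0.303, -0.02]
contact_force: [-10.3, 3.1, 5.0]
gripper_width: 12.0
```

Emit:
move_arm([
  {"rotation": [0, 0, 0], "offset": [0, 0, 0], "grip": -0.6},
  {"rotation": [0, 0, 0], "offset": [0, 0, 0], "grip": -0.45},
  {"rotation": [0, 0, 0], "offset": [0, 0, 0], "grip": -0.4},
  {"rotation": [0, 0, 0], "offset": [0, 0, 0], "grip": -0.4},
  {"rotation": [0, 0, 0], "offset": [0, 0, 0], "grip": -0.4},
  {"rotation": [0, 0, 0], "offset": [0, 0, 15], "grip": -0.4},
  {"rotation": [0, 0, 0], "offset": [0, 0, 45], "grip": -0.4},
  {"rotation": [0, 0, 0], "offset": [0, 0, 80], "grip": -0.4},
  {"rotation": [0, 0, 0], "offset": [0, 0, 110], "grip": -0.4},
  {"rotation": [0, 0, 0], "offset": [0, 0, 120], "grip": -0.4},
  {"rotation": [0, 0, 0], "offset": [0, 0, 120], "grip": -0.4},
])

```text
clock: 42.27
tool_pos: [495.3, 249.3, 310.7]
ee_rot: [-3.125, 0.303, 0.011]
contact_force: [0.5, 0.6, -0.0]
gripper_width: 28.3
```

```bash
python3 - <<'E'
from h import *
s=st();tilt();snap('wrist','w24.png');snap('scene','s24.png');print(np.array(s['joint_pos'])[[0,5]].tolist())
print(ctrl.landmark_of('wrist','gate_handle'));print(proj('wrist',(493,247,226))*1.5)
for b in bp('scene'):print(b)
E
```

```text
t 42.27 tcp [495.3 249.3 310.7] rot [-3.1  0.3  0. ] F [ 0.5  0.6 -0. ] w 28.3
corr [-0.0021, -0.0065, -0.0] yaw -0.193
[0.2599861153955409, 0.45303533230015025]
[{'at': [492.5, 247.5, 204.8], 'p': 0.84}]
[394.8 301.5]
```

View pics/w24.png

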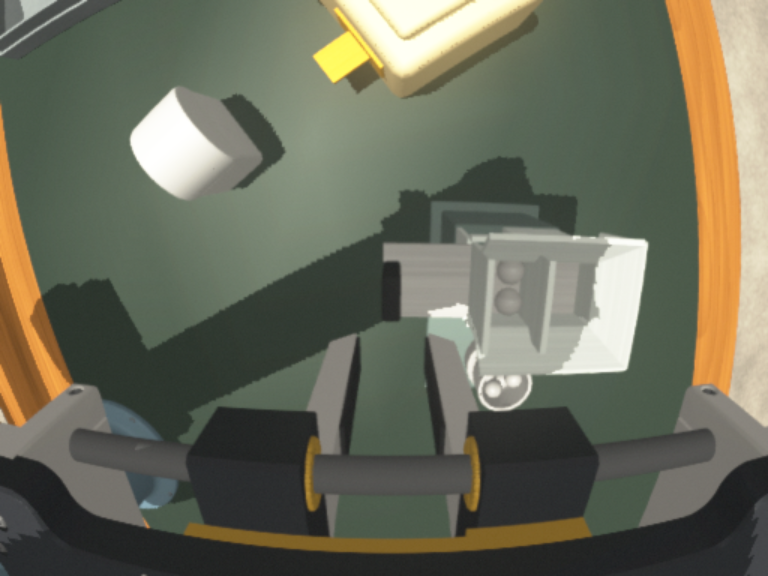

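View pics/s24.png

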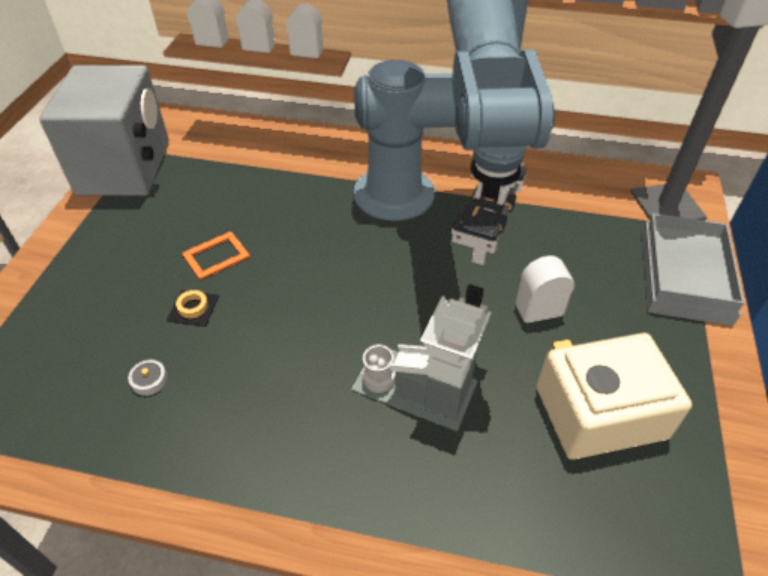

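Emit:
move_arm([
  {"rotation": [0, 0, 0.12], "offset": [4, -18, 0], "grip": 0},
  {"rotation": [0, 0, 0.24], "offset": [10, -38, 0], "grip": 0.3},
  {"rotation": [0, 0, 0.36], "offset": [16, -58, 0], "grip": 0.5},
  {"rotation": [0, 0, 0.48], "offset": [22, -78, 0], "grip": 0.7},
  {"rotation": [0, 0, 0.6], "offset": [28, -98, 0], "grip": 0.7},
  {"rotation": [0, 0, 0.72], "offset": [34, -118, 0], "grip": 0.7},
  {"rotation": [0, 0, 0.84], "offset": [40, -138, 0], "grip": 0.7},
  {"rotation": [0, 0, 0.96], "offset": [46, -158, 0], "grip": 0.7},
  {"rotation": [0, 0, 1.08], "offset": [52, -178, 0], "grip": 0.7},
  {"rotation": [0, 0, 1.2], "offset": [58, -198, 0], "grip": 0.7},
  {"rotation": [0, 0, 1.32], "offset": [64, -216, 0], "grip": 0.7},
  {"rotation": [0, 0, 1.44], "offset": [70, -228, 0], "grip": 0.7},
])

```text
clock: 43.47
tool_pos: [562.0, 19.2, 301.8]
ee_rot: [2.538, 1.834, -0.023]
contact_force: [-0.5, 0.4, -0.4]
gripper_width: 79.8
```

Emit:
move_arm([
  {"rotation": [0, 0, 0.12], "offset": [1, 0, -5], "grip": 0.7},
  {"rotation": [0, 0, 0.24], "offset": [2, 2, -15], "grip": 0.7},
  {"rotation": [0, 0, 0.36], "offset": [4, 4, -25], "grip": 0.7},
  {"rotation": [0, 0, 0.48], "offset": [6, 6, -35], "grip": 0.7},
  {"rotation": [0, 0, 0.6], "offset": [8, 9, -45], "grip": 0.7},
  {"rotation": [0, 0, 0.72], "offset": [10, 12, -55], "grip": 0.7},
  {"rotation": [0, 0, 0.84], "offset": [12, 15, -65], "grip": 0.7},
  {"rotation": [0, 0, 0.96], "offset": [14, 18, -75], "grip": 0.7},
  {"rotation": [0, 0, 1.08], "offset": [14, 18, -85], "grip": 0.7},
  {"rotation": [0, 0, 1.15], "offset": [14, 18, -90], "grip": 0.7},
  {"rotation": [0, 0, 1.15], "offset": [14, 18, -90], "grip": 0.7},
])

```text
clock: 44.38
tool_pos: [573.8, 37.5, 207.8]
ee_rot: [1.131, 2.92, -0.013]
contact_force: [-0.7, 0.5, 0.1]
gripper_width: 79.9
```

```bash
python3 - <<'E'
from h import *
s=st();tilt();print(np.array(s['joint_pos'])[[0,5]].tolist())
x,y=582.8,87.3
snap('wrist','w25.png')
overlay('scene','o3.png',[(x,y,86,30,(0,0,255)),(x,y,86,26,(0,0,255))],(x,y,60),24,16)
E
```

```text
t 44.38 tcp [573.8  37.5 207.8] rot [ 1.1  2.9 -0. ] F [-0.7  0.5  0.1] w 79.9
corr [0.0112, 0.0064, 0.0] yaw 2.403
[-0.12672825472386554, -2.526598929249682]
```

View pics/w25.png

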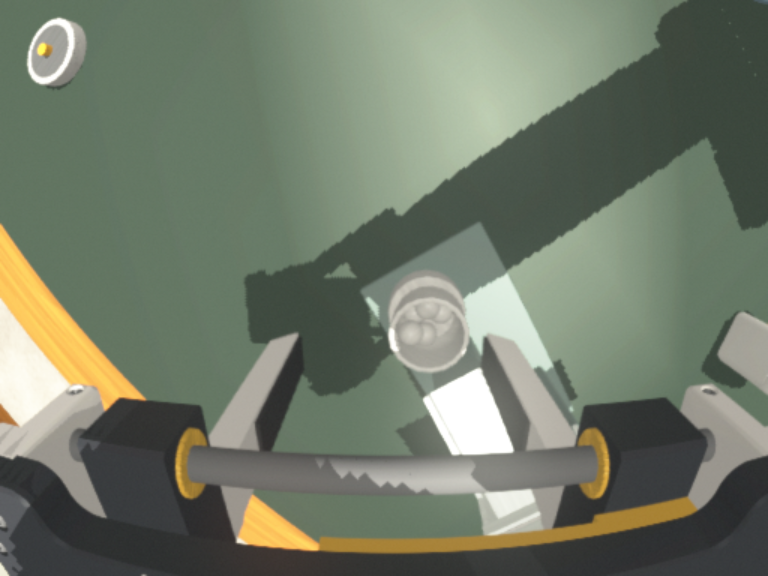

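View pics/o3.png

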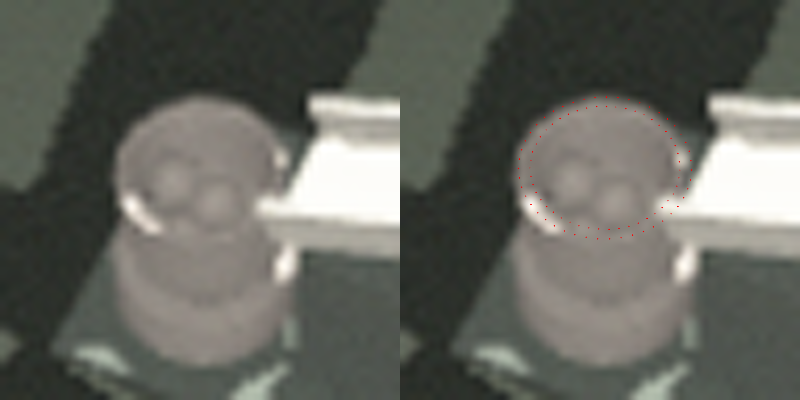

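Emit:
move_arm([
  {"rotation": [0.011, 0.006, 0], "offset": [3, 15, 0], "grip": 0.7},
  {"rotation": [0.011, 0.006, 0], "offset": [7, 36, 0], "grip": 0.7},
  {"rotation": [0.011, 0.006, 0], "offset": [9.5, 49.5, 0], "grip": 0.7},
  {"rotation": [0.011, 0.006, 0], "offset": [9.5, 49.5, -20], "grip": 0.7},
  {"rotation": [0.011, 0.006, 0], "offset": [9.5, 49.5, -50], "grip": 0.7},
  {"rotation": [0.011, 0.006, 0], "offset": [9.5, 49.5, -70], "grip": 0.7},
  {"rotation": [0.011, 0.006, 0], "offset": [9.5, 49.5, -78], "grip": 0.7},
  {"rotation": [0.011, 0.006, 0], "offset": [9.5, 49.5, -78], "grip": 0.7},
])

```text
clock: 45.15
tool_pos: [583.2, 87.5, 130.0]
ee_rot: [-1.139, -2.928, 0.001]
contact_force: [-0.4, -0.9, 0.3]
gripper_width: 79.9
```

```bash
python3 - <<'E'
from h import *
s=st();tilt()
x,y=582.8,87.3
overlay('wrist','o4.png',[(x,y,86,30,(0,0,255)),(x,y,86,26,(0,0,255))],(x,y,86),60,6)
snap('wrist','w26.png');print(proj('wrist',(x,y,86))*1.5)
E
```

```text
t 45.15 tcp [583.2  87.5 130. ] rot [-1.1 -2.9  0. ] F [-0.4 -0.9  0.3] w 79.9
corr [0.0004, -0.0002, 0.0] yaw 2.4
[395.7 314. ]
```

View pics/o4.png

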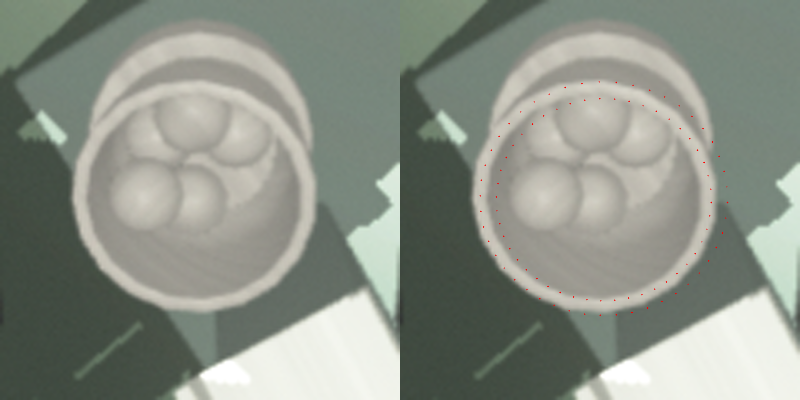

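View pics/w26.png

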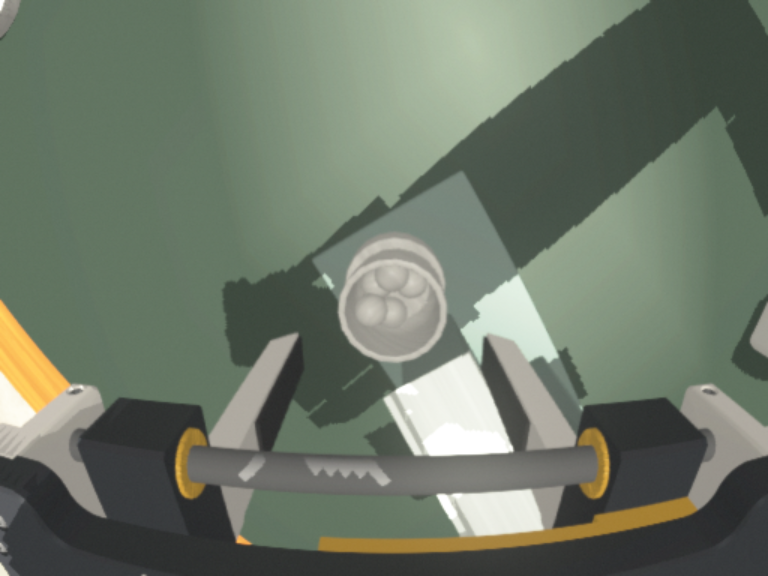

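Emit:
move_arm([
  {"rotation": [0, 0, 0], "offset": [-0.5, 0, -15], "grip": 0.7},
  {"rotation": [0, 0, 0], "offset": [-0.5, 0, -35], "grip": 0.7},
  {"rotation": [0, 0, 0], "offset": [-0.5, 0, -55], "grip": 0.7},
  {"rotation": [0, 0, 0], "offset": [-0.5, 0, -69], "grip": 0.7},
  {"rotation": [0, 0, 0], "offset": [-0.5, 0, -75], "grip": 0.7},
  {"rotation": [0, 0, 0], "offset": [-0.5, 0, -75], "grip": 0.7},
  {"rotation": [0, 0, 0], "offset": [-0.5, 0, -75], "grip": 0.5},
  {"rotation": [0, 0, 0], "offset": [-0.5, 0, -75], "grip": 0.35},
  {"rotation": [0, 0, 0], "offset": [-0.5, 0, -75], "grip": 0.1},
  {"rotation": [0, 0, 0], "offset": [-0.5, 0, -75], "grip": -1},
  {"rotation": [0, 0, 0], "offset": [-0.5, 0, -75], "grip": -1},
  {"rotation": [0, 0, 0], "offset": [-0.5, 0, -75], "grip": -1},
])

```text
clock: 46.25
tool_pos: [585.0, 88.1, 59.7]
ee_rot: [1.138, 2.923, 0.005]
contact_force: [-3.9, 3.1, 5.7]
gripper_width: 58.3
```

Emit:
move_arm([
  {"rotation": [0, 0, 0], "offset": [0, 0, 0], "grip": -1},
  {"rotation": [0, 0, 0], "offset": [0, 0, 0], "grip": -1},
  {"rotation": [0, 0, 0], "offset": [0, 0, 3], "grip": -1},
  {"rotation": [0, 0, 0], "offset": [0, 0, 7], "grip": -1},
  {"rotation": [0, 0, 0], "offset": [0, 0, 12], "grip": -1},
  {"rotation": [0, 0, 0], "offset": [0, 0, 15], "grip": -1},
  {"rotation": [0, 0, 0], "offset": [0, 0, 15], "grip": -1},
])

```text
clock: 46.83
tool_pos: [585.7, 88.0, 75.6]
ee_rot: [1.137, 2.921, 0.005]
contact_force: [0.4, -0.4, -3.9]
gripper_width: 58.4
```

```bash
python3 - <<'E'
from h import *
s=st();tilt()
snap('wrist','w27.png');snap('scene','s27.png')
E
```

```text
t 46.83 tcp [585.7  88.   75.6] rot [1.1 2.9 0. ] F [ 0.4 -0.4 -3.9] w 58.4
corr [-0.0009, 0.0074, 0.0] yaw 2.399
```

View pics/w27.png

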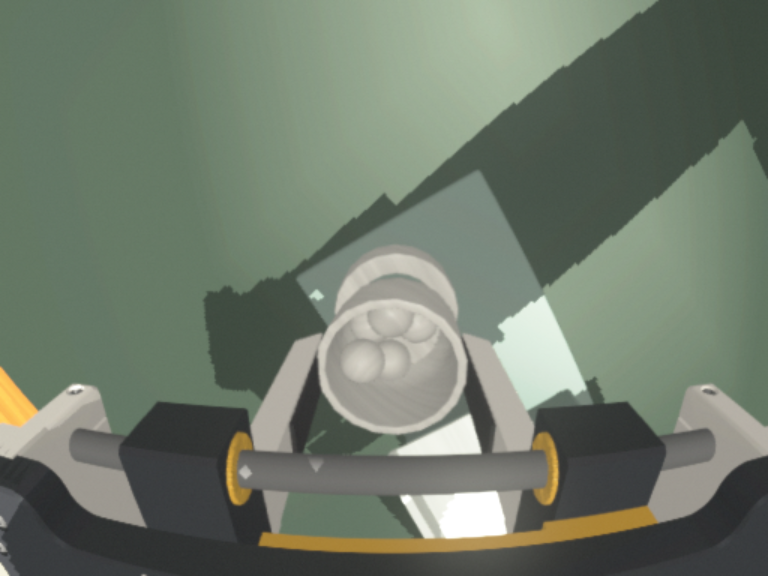

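Emit:
move_arm([
  {"rotation": [0, 0, 0], "offset": [-0.5, -3, 0], "grip": -1},
  {"rotation": [0, 0, 0], "offset": [-2, -9, 0], "grip": -1},
  {"rotation": [0, 0, -0.02], "offset": [-4, -18, 0], "grip": -1},
  {"rotation": [0, 0, -0.05], "offset": [-7, -30, 0], "grip": -1},
  {"rotation": [0, 0, -0.08], "offset": [-11, -46, 0], "grip": -1},
  {"rotation": [0, 0, -0.11], "offset": [-15, -64, 0], "grip": -1},
  {"rotation": [0, 0, -0.15], "offset": [-19, -82, -4], "grip": -1},
  {"rotation": [0, 0, -0.19], "offset": [-23, -100, -12], "grip": -1},
  {"rotation": [0, 0, -0.23], "offset": [-27, -118, -20], "grip": -1},
  {"rotation": [0, 0, -0.27], "offset": [-31, -134, -26], "grip": -1},
  {"rotation": [0, 0, -0.3], "offset": [-34, -146, -28], "grip": -1},
  {"rotation": [0, 0, -0.32], "offset": [-36, -152, -28], "grip": -1},
])

```text
clock: 47.93
tool_pos: [548.1, -65.9, 46.3]
ee_rot: [1.595, 2.701, 0.002]
contact_force: [0.1, 1.0, -4.8]
gripper_width: 58.2
```

```bash
python3 - <<'E'
from h import *
s=st();tilt();print(np.array(s['joint_pos'])[[0,5]].tolist())
snap('wrist','w28.png')
E
```

```text
t 47.93 tcp [548.1 -65.9  46.3] rot [1.6 2.7 0. ] F [ 0.1  1.  -4.8] w 58.2
corr [0.001, 0.0048, 0.0] yaw 2.075
[-0.32547454086345234, -2.4006712423583014]
```

View pics/w28.png

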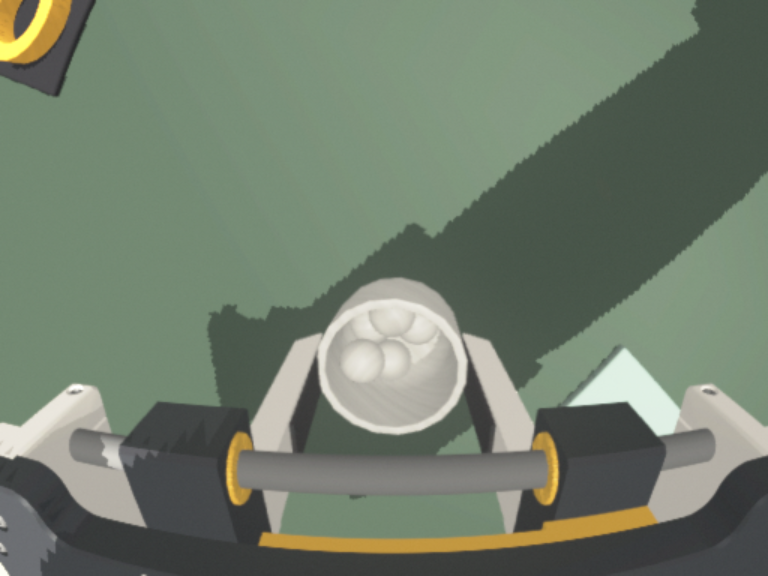

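Emit:
move_arm([
  {"rotation": [0, 0, -0.02], "offset": [-1, -4, 0], "grip": -1},
  {"rotation": [0, 0, -0.05], "offset": [-3, -14, 0], "grip": -1},
  {"rotation": [0, 0, -0.09], "offset": [-7, -30, 0], "grip": -1},
  {"rotation": [0, 0, -0.13], "offset": [-12, -50, 0], "grip": -1},
  {"rotation": [0, 0, -0.17], "offset": [-17, -72, 0], "grip": -1},
  {"rotation": [0, 0, -0.21], "offset": [-22, -94, 0], "grip": -1},
  {"rotation": [0, 0, -0.25], "offset": [-27, -116, 4], "grip": -1},
  {"rotation": [0, 0, -0.3], "offset": [-32, -138, 12], "grip": -1},
  {"rotation": [0, 0, -0.35], "offset": [-37, -160, 20], "grip": -1},
  {"rotation": [0, 0, -0.4], "offset": [-41, -178, 26], "grip": -1},
  {"rotation": [0, 0, -0.4], "offset": [-44, -190, 30], "grip": -1},
  {"rotation": [0, 0, -0.4], "offset": [-45, -194, 30], "grip": -1},
])

```text
clock: 48.98
tool_pos: [503.9, -262.5, 78.3]
ee_rot: [2.098, 2.326, 0.0]
contact_force: [-0.1, -0.2, -4.0]
gripper_width: 58.2
```

```bash
python3 - <<'E'
from h import *
s=st();tilt();print(np.array(s['joint_pos'])[[0,5]].tolist())
snap('wrist','w29.png')
x,y=480.5,-359.5
print([ctrl.landmark_of('wrist','stand_ring')[:1]])
C=[(x,y,26,22,(0,0,255)),(x,y,26,33,(0,255,0))]
overlay('scene','o5.png',C,(x,y,20),24,16)
overlay('top','o6.png',C,(x,y,20),24,16)
overlay('wrist','o7.png',C,(x,y,20),60,6)
E
```

```text
t 48.98 tcp [ 503.9 -262.5   78.3] rot [2.1 2.3 0. ] F [-0.1 -0.2 -4. ] w 58.2
corr [0.0058, 0.0067, 0.0] yaw 1.674
[-0.6795611629601681, -2.353331335339456]
[[{'at': [486.8, -355.6, -2.6], 'p': 0.6}]]
```

View pics/w29.png

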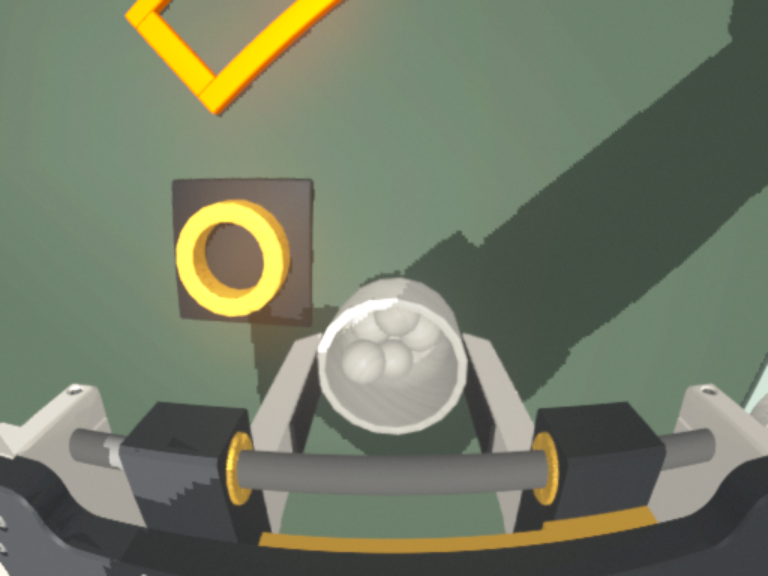

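View pics/o5.png

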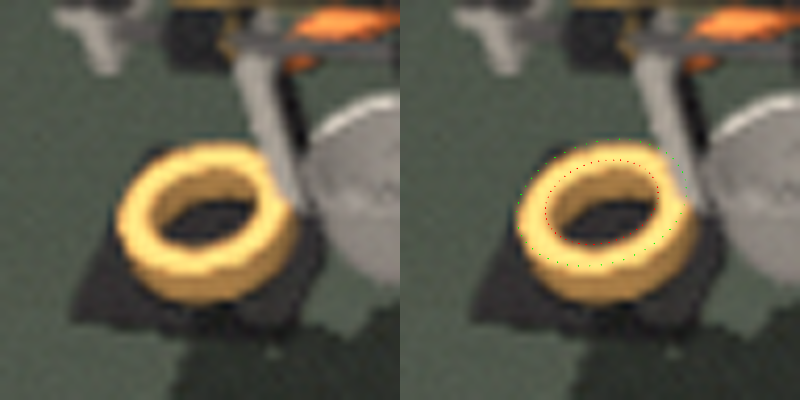

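View pics/o6.png

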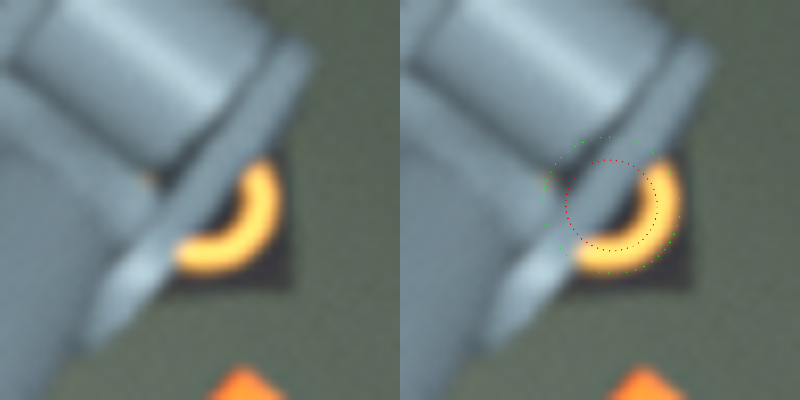

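View pics/o7.png

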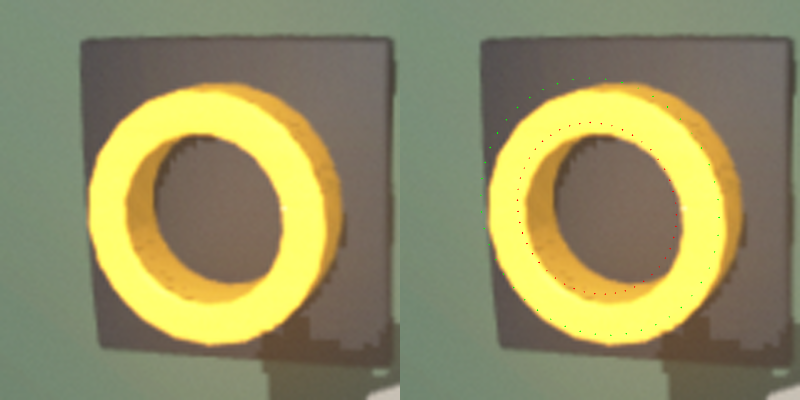

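```bash
python3 - <<'E'
from h import *
s=st();x,y,z=s['tool_pos']
for h in (24,26,28,30):print(h,proj('wrist',(x,y,z+h))*1.5)
print(back('wrist',(393/1.5,366/1.5),z+26)-s['tool_pos'])
# rim radius in px check
for h in (24,27,30):
  a=proj('wrist',(x,y+30,z+h));b=proj('wrist',(x,y-30,z+h));print(h,np.linalg.norm(a-b)*1.5)
E
```

```text
t 49.23 tcp [ 503.2 -258.9   76.1] rot [2.1 2.3 0. ] F [-0.8  0.9 -4.1] w 58.1
24 [391.4 379. ]
26 [391.4 381.4]
28 [391.4 383.8]
30 [391.4 386.3]
[-6.7 -0.1 26. ]
24 151.91503905991487
27 154.27490227408242
30 156.70142406675976
```

```bash
python3 - <<'E'
from h import *
st();im=ctrl.camera('wrist')[:,:,::-1]
np.save('im29.npy',im)
c=ctrl.calibration('wrist');s=ctrl.get_state();np.save('p29.npy',np.r_[s['tool_pos'],s['ee_rot']])
cv2.imwrite('pics/z3.png',cv2.resize(im[170:310,195:330],None,fx=5,fy=5/1.2*1.0,interpolation=cv2.INTER_CUBIC)[:600])
a=cv2.imread('pics/w2.png');a=cv2.resize(a,(512,384),interpolation=cv2.INTER_AREA)
cv2.imwrite('pics/z4.png',cv2.resize(a[170:310,195:330],None,fx=5,fy=5/1.2,interpolation=cv2.INTER_CUBIC)[:600])
sc=ctrl.camera('scene')[:,:,::-1];u=proj('scene',(503,-259,70)).astype(int);print(u)
cv2.imwrite('pics/z5.png',cv2.resize(sc[u[1]-40:u[1]+40,u[0]-40:u[0]+40],None,fx=7,fy=7,interpolation=cv2.INTER_CUBIC))
E
```

```text
t 49.23 tcp [ 503.2 -258.9   76.1] rot [2.1 2.3 0. ] F [-0.8  0.9 -4.1] w 58.1
[150 201]
```

View pics/z3.png

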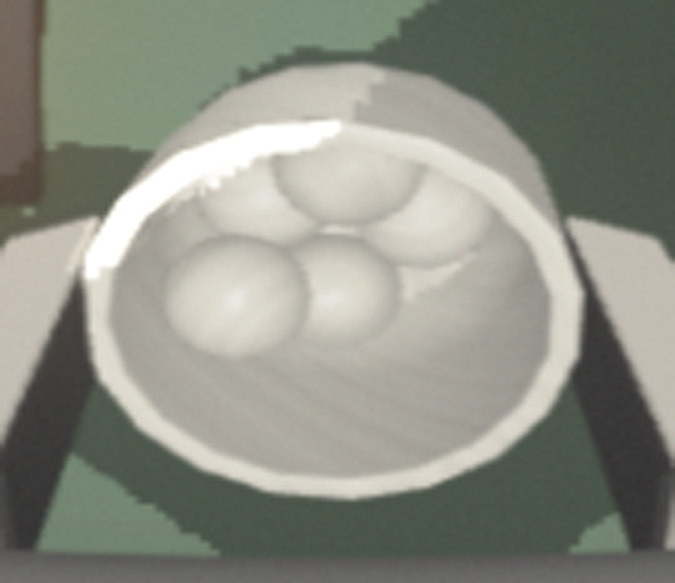

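View pics/z5.png

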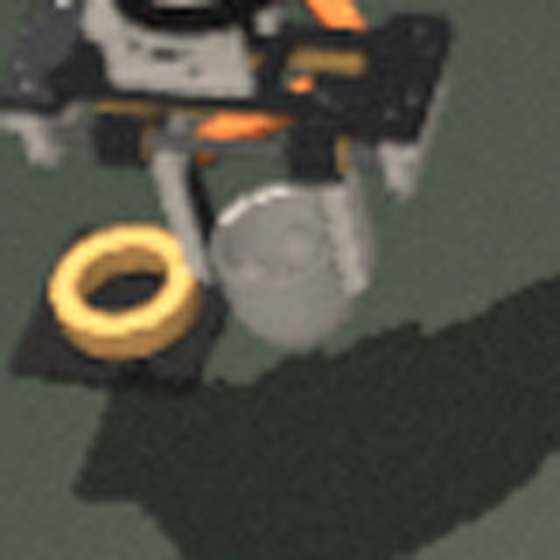

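```bash
cat > fit.py <<'E'
from h import *
from scipy.optimize import least_squares
def rimpts(im,n=72):  # edge: outer boundary between bright rim; manual not needed
    pass
def fit(pts,pose,free_tilt=True,h0=26):
    # tool frame camera: from current calib
    c=ctrl.calibration('wrist');s=ctrl.get_state()
    Rt=R.from_rotvec(s['ee_rot']).as_matrix();Rc=np.array(c['R']);tc=np.array(c['t']);K=np.array(c['camera_matrix'])
    Rct=Rc@Rt; tct=Rc@np.array(s['tool_pos'])+tc   # cam = Rct*Xtool + tct
    a=np.linspace(0,2*np.pi,180,endpoint=False)
    def curve(p):
        cx,cy,h,ta,tb=p
        X=np.stack([30*np.cos(a),30*np.sin(a),0*a],1)
        X=X@R.from_rotvec([ta,tb,0]).as_matrix().T+[cx,cy,-h]
        q=X@Rct.T+tct;r=np.hypot(q[:,0],q[:,1]);th=np.arctan2(r,q[:,2])
        return np.stack([K[0,2]+K[0,0]*th*q[:,0]/r,K[1,2]+K[1,1]*th*q[:,1]/r],1)
    def res(p):
        P=p if free_tilt else np.r_[p[:3],0,0]
        C=curve(P);d=np.linalg.norm(pts[:,None]-C[None],axis=2)
        i=d.argmin(1);t=np.roll(C,-1,0)[i]-np.roll(C,1,0)[i];nrm=np.stack([-t[:,1],t[:,0]],1)/np.linalg.norm(t,axis=1)[:,None]
        e=((pts-C[i])*nrm).sum(1)
        return np.r_[e, (0.02*np.degrees(P[3:]))] 
    r=least_squares(res,[0,0,h0,0,0] if free_tilt else [0,0,h0])
    print('c',r.x[:3],'tilt deg',np.degrees(r.x[3:]),'rms',np.sqrt(np.mean(r.fun[:len(pts)]**2)))
E
python3 - <<'E'
from fit import *
im=cv2.imread('pics/z4.png');print(im.shape)
p=np.array([(85,285),(583,305),(340,122),(350,497),(140,190),(490,170),(140,420),(480,452),(240,135),(230,478),(560,225),(565,380)],float)
pts=np.stack([195+p[:,0]/5,170+p[:,1]/(5/1.2)],1)
for f in(True,False):fit(pts,None,f)
E
```

```text
(583, 675, 3)
c [ 0.3 -1.3 19.6] tilt deg [-0.   0.8] rms 0.6451224293379464
c [ 0.3 -1.3 19.7] tilt deg [] rms 0.6551841637628758
```

View pics/z4.png

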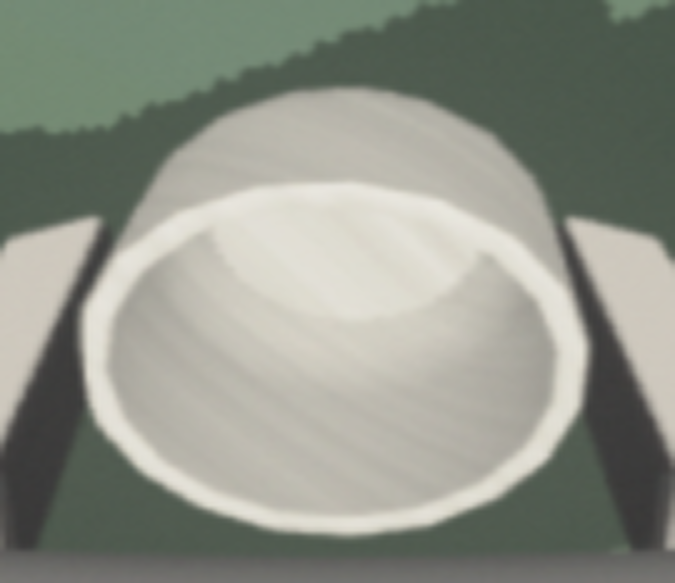

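```bash
python3 - <<'E'
from fit import *
p=np.array([(82,340),(588,350),(345,182),(345,535),(545,258),(120,252),(240,190),(440,190),(110,425),(225,513),(440,525),(545,455)],float)
pts=np.stack([195+p[:,0]/5,170+p[:,1]/(583/140)],1)
for f in(True,False):fit(pts,None,f)
E
```

```text
c [ 0.4  4.  25. ] tilt deg [2.9 3.2] rms 0.6757856000036149
c [ 0.6  5.1 22.7] tilt deg [] rms 0.9708765419114569
```

Emit:
move_arm([
  {"rotation": [0, 0, 0], "offset": [-0.5, -4, 0], "grip": -1},
  {"rotation": [0, 0, -0.02], "offset": [-2, -14, 1], "grip": -1},
  {"rotation": [0, 0, -0.05], "offset": [-5, -30, 2], "grip": -1},
  {"rotation": [0, 0, -0.08], "offset": [-8, -48, 2], "grip": -1},
  {"rotation": [0, 0, -0.1], "offset": [-11, -66, 2], "grip": -1},
  {"rotation": [0, 0, -0.1], "offset": [-14, -82, 2], "grip": -1},
  {"rotation": [0, 0, -0.1], "offset": [-15.5, -94, 2], "grip": -1},
  {"rotation": [0, 0, -0.1], "offset": [-16.2, -99.3, 2], "grip": -1},
  {"rotation": [0, 0, -0.1], "offset": [-16.2, -99.3, 0], "grip": -1},
  {"rotation": [0, 0, -0.1], "offset": [-16.2, -99.3, -4], "grip": -1},
  {"rotation": [0, 0, -0.1], "offset": [-16.2, -99.3, -8], "grip": -1},
  {"rotation": [0, 0, -0.1], "offset": [-16.2, -99.3, -8], "grip": -1},
])

```text
clock: 50.33
tool_pos: [486.5, -356.7, 66.7]
ee_rot: [2.214, 2.227, 0.001]
contact_force: [1.2, 0.2, -4.6]
gripper_width: 58.3
```

```bash
python3 - <<'E'
from h import *
s=st();tilt()
snap('wrist','w30.png')
sc=ctrl.camera('scene')[:,:,::-1];u=proj('scene',(481,-359,40)).astype(int);k=7
cr=cv2.resize(sc[u[1]-40:u[1]+40,u[0]-40:u[0]+40],None,fx=k,fy=k,interpolation=cv2.INTER_CUBIC)
x,y,z=s['tool_pos'];cx,cy=x-5.5,y
for (X,Y,Z,r,col) in((481.5,-358.7,26,33,(0,255,0)),(cx,cy,z+26,30,(0,0,255))):
    for a in np.linspace(0,6.28,48):
        q=(proj('scene',(X+r*np.cos(a),Y+r*np.sin(a),Z))-[u[0]-40,u[1]-40]+.5)*k;cv2.circle(cr,tuple(int(v) for v in q),1,col,-1)
cv2.imwrite('pics/z6.png',cr)
E
```

```text
t 50.33 tcp [ 486.5 -356.7   66.7] rot [2.2 2.2 0. ] F [ 1.2  0.2 -4.6] w 58.3
corr [0.0007, 0.0014, 0.0] yaw 1.577
```

View pics/w30.png

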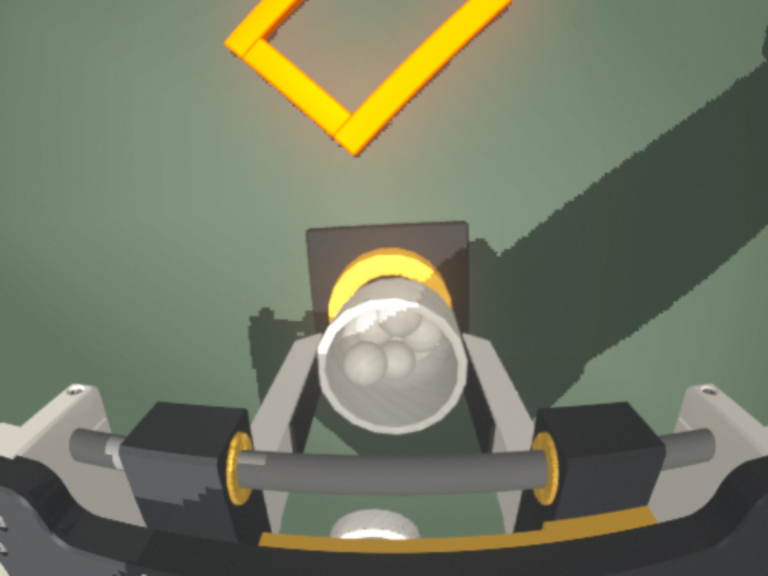

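View pics/z6.png

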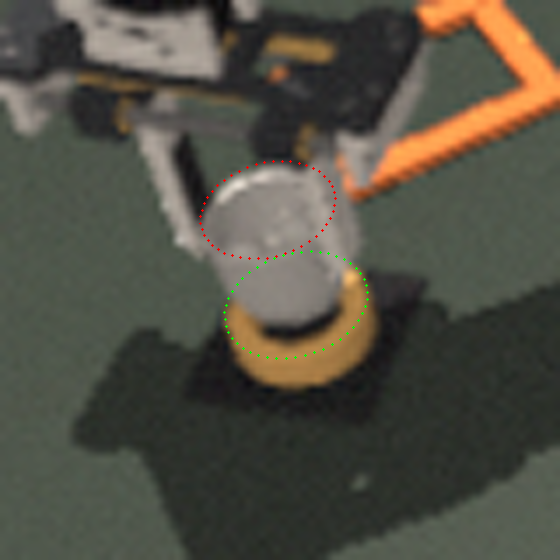

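Emit:
move_arm([
  {"rotation": [0, 0, 0], "offset": [0, -1.3, -3], "grip": -1},
  {"rotation": [0, 0, 0], "offset": [0, -1.3, -6], "grip": -1},
  {"rotation": [0, 0, 0], "offset": [0, -1.3, -9], "grip": -1},
  {"rotation": [0, 0, 0], "offset": [0, -1.3, -11], "grip": -1},
  {"rotation": [0, 0, 0], "offset": [0, -1.3, -13], "grip": -1},
  {"rotation": [0, 0, 0], "offset": [0, -1.3, -13], "grip": -1},
])

```text
clock: 50.93
tool_pos: [486.7, -358.4, 54.0]
ee_rot: [2.213, 2.227, 0.001]
contact_force: [0.1, -0.5, -3.9]
gripper_width: 58.5
```

```bash
python3 - <<'E'
from h import *
s=st();snap('wrist','w31.png')
E
```

```text
t 50.93 tcp [ 486.7 -358.4   54. ] rot [2.2 2.2 0. ] F [ 0.1 -0.5 -3.9] w 58.5
```

View pics/w31.png

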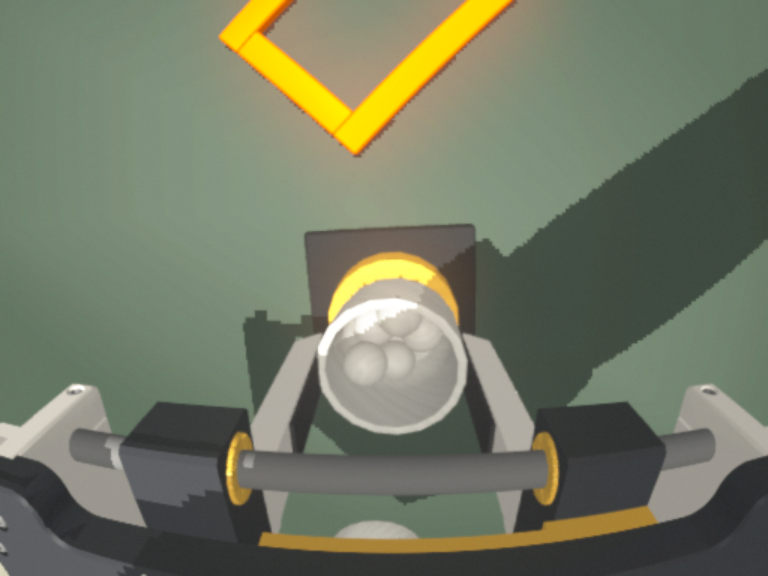

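Emit:
move_arm([
  {"rotation": [0, 0, 0], "offset": [0, 0, -1], "grip": -1},
  {"rotation": [0, 0, 0], "offset": [0, 0, -2], "grip": -1},
  {"rotation": [0, 0, 0], "offset": [0, 0, -2], "grip": -1},
])

```text
clock: 51.23
tool_pos: [486.9, -358.8, 52.6]
ee_rot: [2.212, 2.226, 0.0]
contact_force: [-0.4, -1.0, -2.8]
gripper_width: 58.4
```

Emit:
move_arm([
  {"rotation": [0, 0, 0], "offset": [0, 0, -1], "grip": -1},
  {"rotation": [0, 0, 0], "offset": [0, 0, -1.5], "grip": -1},
  {"rotation": [0, 0, 0], "offset": [0, 0, -1.5], "grip": -1},
])

```text
clock: 51.48
tool_pos: [487.0, -359.2, 52.1]
ee_rot: [2.212, 2.226, -0.001]
contact_force: [-3.4, 1.2, 5.3]
gripper_width: 58.2
```

Emit:
move_arm([
  {"rotation": [0, 0, 0], "offset": [-0.5, 0, 0], "grip": -1},
  {"rotation": [0, 0, 0], "offset": [-1, 0, 0], "grip": -1},
  {"rotation": [0, 0, 0], "offset": [-1, 0, 0], "grip": -1},
])

```text
clock: 51.73
tool_pos: [486.3, -359.3, 52.0]
ee_rot: [2.211, 2.225, 0.0]
contact_force: [-0.7, -0.3, -1.9]
gripper_width: 58.4
```

Seated nearly force-free; release.

Emit:
move_arm([
  {"rotation": [0, 0, 0], "offset": [0, 0, -0.5], "grip": -1},
  {"rotation": [0, 0, 0], "offset": [0, 0, -0.5], "grip": 0.27},
  {"rotation": [0, 0, 0], "offset": [0, 0, -0.5], "grip": 0.32},
  {"rotation": [0, 0, 0], "offset": [0, 0, -0.5], "grip": 0.4},
  {"rotation": [0, 0, 0], "offset": [0, 0, -0.5], "grip": 0.55},
  {"rotation": [0, 0, 0], "offset": [0, 0, -0.5], "grip": 0.7},
  {"rotation": [0, 0, 0], "offset": [0, 0, -0.5], "grip": 0.8},
  {"rotation": [0, 0, 0], "offset": [0, 0, -0.5], "grip": 0.8},
  {"rotation": [0, 0, 0], "offset": [0, 0, -0.5], "grip": 0.8},
])

```text
clock: 52.48
tool_pos: [486.3, -359.3, 51.5]
ee_rot: [2.211, 2.225, 0.0]
contact_force: [-0.5, 0.2, -0.9]
gripper_width: 84.5
```

```bash
python3 - <<'E'
from h import *
s=st();snap('wrist','w32.png')
E
```

```text
t 52.48 tcp [ 486.3 -359.3   51.5] rot [2.2 2.2 0. ] F [-0.5  0.2 -0.9] w 84.5
```

View pics/w32.png

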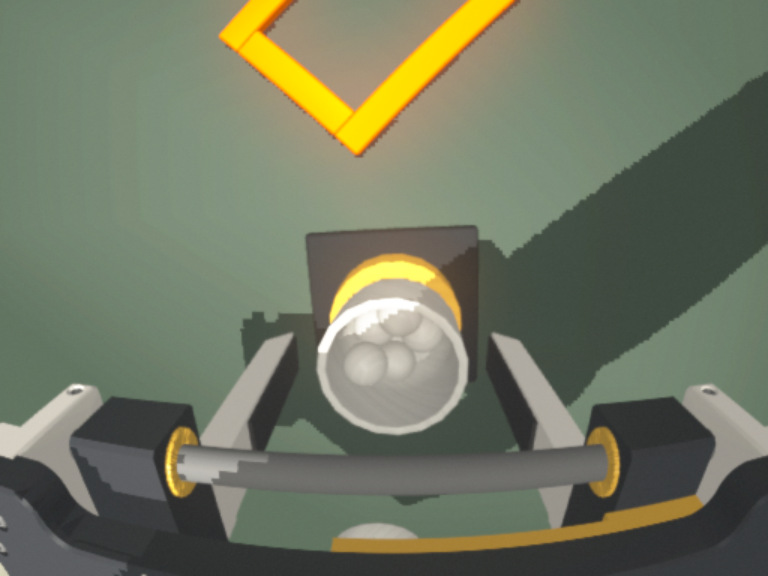

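Emit:
move_arm([
  {"rotation": [0, 0, 0], "offset": [0, 0, 6], "grip": 0.8},
  {"rotation": [0, 0, 0], "offset": [0, 0, 20], "grip": 0.8},
  {"rotation": [0, 0, 0], "offset": [0, 0, 45], "grip": 0.8},
  {"rotation": [0, 0, 0], "offset": [0, 0, 80], "grip": 0.8},
  {"rotation": [0, 0, 0], "offset": [0, 0, 118], "grip": 0.8},
  {"rotation": [0, 0, 0], "offset": [0, 10, 155], "grip": 0.8},
  {"rotation": [0, 0, 0], "offset": [0, 35, 180], "grip": 0.8},
  {"rotation": [0, 0, 0], "offset": [0, 70, 190], "grip": 0.8},
  {"rotation": [0, 0, 0], "offset": [0, 105, 190], "grip": 0.8},
  {"rotation": [0, 0, 0], "offset": [0, 140, 190], "grip": 0.8},
  {"rotation": [0, 0, 0], "offset": [0, 170, 190], "grip": 0.8},
  {"rotation": [0, 0, 0], "offset": [0, 190, 190], "grip": 0.8},
])

```text
clock: 53.53
tool_pos: [486.2, -166.9, 243.3]
ee_rot: [2.208, 2.225, 0.001]
contact_force: [0.5, -0.1, -0.3]
gripper_width: 84.6
```

```bash
python3 - <<'E'
from h import *
s=st();tilt();x,y=481.5,-358.9
C=[(x,y,78,30,(0,0,255)),(x,y,78,26,(0,0,255)),(x,y,26,33,(0,255,0))]
overlay('scene','o8.png',C,(x,y,45),24,16)
overlay('top','o9.png',C,(x,y,45),24,16)
overlay('wrist','o10.png',C,(x,y,45),60,6)
snap('scene','s33.png');snap('wrist','w33.png')
for c in('scene','top','wrist'):ctrl.camera(c);print(ctrl.landmark_of(c,'cup')[:1],ctrl.landmark_of(c,'stand')[:1])
E
cd pics; python3 -c "
import cv2,numpy as np
a=[cv2.imread(f'o{i}.png') for i in(8,9,10)]
a=[cv2.resize(i,(600,300)) for i in a];cv2.imwrite('o11.png',np.vstack(a[:2]));"
```

```text
t 53.53 tcp [ 486.2 -166.9  243.3] rot [2.2 2.2 0. ] F [ 0.5 -0.1 -0.3] w 84.6
corr [0.0038, 0.0052, 0.0] yaw 1.578
[{'at': [589.2, 228.8, 3.2], 'p': 0.66}] [{'at': [483.9, -355.6, 13.5], 'p': 0.73}]
[{'at': [486.4, -357.8, 14.2], 'p': 0.71}] [{'at': [477.3, -358.5, -1.6], 'p': 0.66}]
[{'at': [484.4, -361.6, 31.0], 'p': 0.66}] [{'at': [485.3, -356.5, -1.5], 'p': 0.81}]
```

View pics/o11.png

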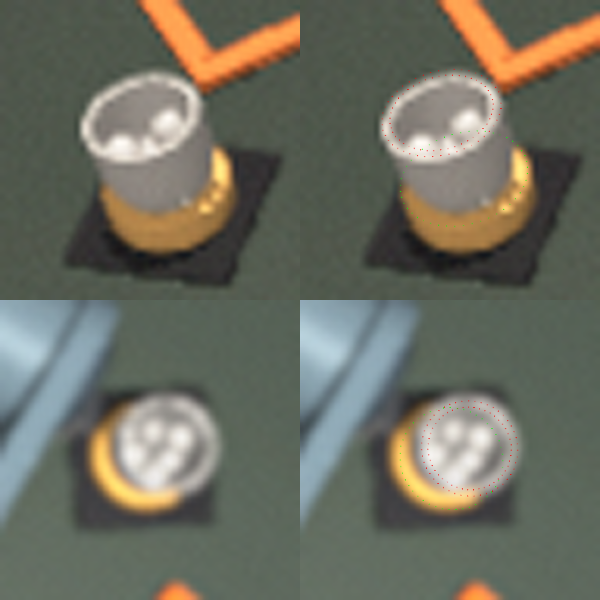

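View pics/o10.png

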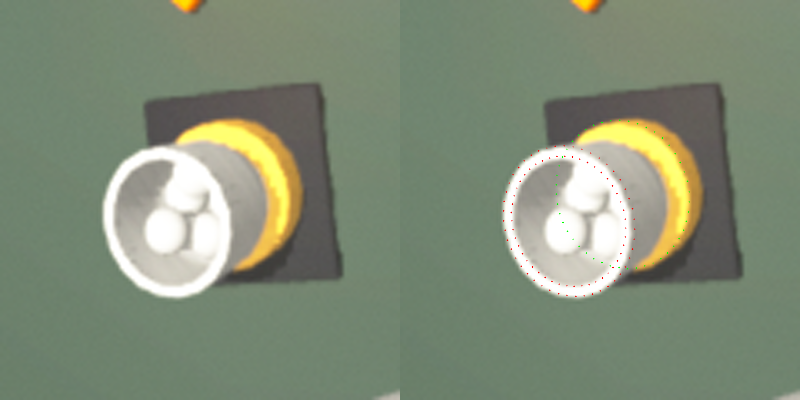

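View pics/s33.png

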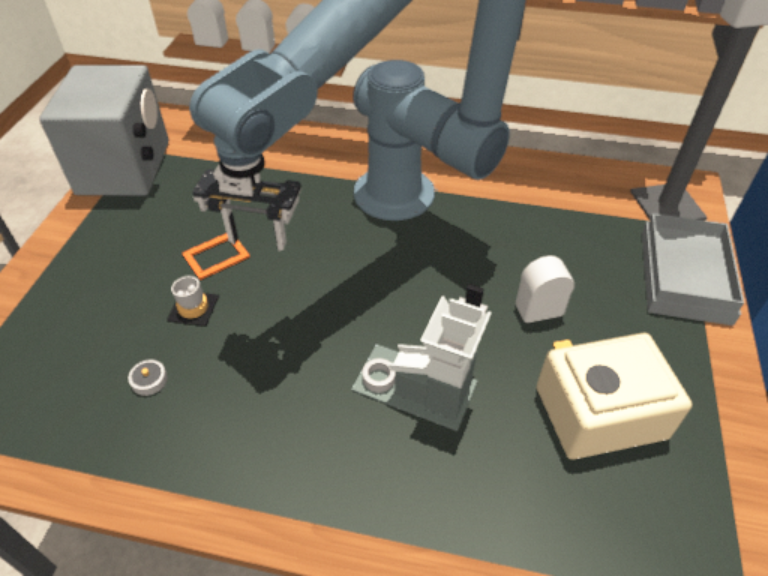

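```bash
python3 - <<'E'
from h import *
s=st();print([round(v,4) for v in s['dq']]);print(ctrl.job_done())
E
```

```text
t 54.23 tcp [ 486.3 -169.6  241.4] rot [ 2.2  2.2 -0. ] F [-0.2 -0.4 -0.7] w 84.9
[np.float64(0.0029), np.float64(-0.0021), np.float64(0.0031), np.float64(0.0004), np.float64(0.0008), np.float64(0.0003)]
the job is handed in; nothing more can be done
None
```

The feed test is done and handed in at about 54 s. The cup is on the brass ring of the stand with all five balls in it.

- **Sequence:** I set the cup in the feed ring first. Then I put all five loose balls into the far bay with the gate shut. I pulled the gate about 44 mm, with the white line at the hopper's near wall, and the balls ran into the cup. I pushed the gate back to its stop until it resisted with about 10 N, then carried the cup to the stand.
- **Feeder:** After I shut the gate, the wrist picture showed the far bay empty and both spares still in the near bay.
- **Balls:** A close view of the cup in the feed ring showed all five, and they stayed in it during the carry. I saw no stray ball on the bench.
- **Cup on the stand:** The outline of an upright, centred cup matched the rim to about 1 mm in the scene, top and wrist pictures.
- **Other things on the bench:** The meter head, spring case, window frame and coin tester look unmoved in the last scene picture.

**Readings that disagreed:**
- The networks' own estimates of the cup's position on the stand were 2 to 5 mm off my outlines, and the scene camera's best hit was on the feeder. I went by the outlines.
- The gripper read about 2 mm under the true size on both the cup and the balls.
- After the lift from the feed ring, the cup sat about 5 mm off the finger centre line. I allowed for this when placing it.

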